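# Load the dispensing barrel into the bench pump

### The arm

A 6-joint arm with a two-finger parallel gripper is mounted at the origin on the work surface. World frame = base frame: x ahead of the robot, y to its left, z up, the work surface at z = 0. Lengths are in m, angles in degrees, forces in N, time in s.
With the tool pointing down it reaches from about 0.25 to 0.8 m from the base axis. Payload 8.5 kg.
Tool frame: the origin (TCP) lies at the very end of the fingers, on their centre line; the grasp point (between the pads) lies 19 mm behind it; y points along the fingers, z is the direction in which the jaws open and shut, and the axes are right-handed (so a half turn about y gives the same grasp; the last joint's range is limited). The gripper opens to 85 mm and grips with 20 to 120 N. Pads are 22 mm wide; open, the fingers measure 114 mm over their backs; the gripper's body (76 mm by 85 mm) begins 54 mm behind the grasp point. The pads swing forward as they close: fully open they stand 13 mm farther back than shut.
Start: joints at [73.052, 13.648, -0.773, 75.585, 0, 90], TCP at [0.153, 0.502, 0.231] pointing down, gripper open.
Joint ranges: [-152.45, 152.45], [-59.26, 108.67], [-65.41, 83.53], [-104.44, 129.93], [-82.83, 76.93], [-180, 180]. Speed limits (degrees/s): [127.2, 127.2, 159.86, 180, 180, 180].

### API

Orientations are given as [roll, pitch, yaw] about the fixed x, y, z axes, in that order (R = Rz(yaw) Ry(pitch) Rx(roll)).
In Python, from rig import readout, optics, bot gives the robot as it stands.
- The arm moves only by the tool jog_arm, never from a script. Its argument "targets" is a list of rows, each an object with "offset": the shift along the tool's x, y, z in mm, a list of three; "dr": the turn, a rotation vector about the tool's x, y, z in rad, a list of three. In form: [{"offset": [dx, dy, dz], "dr": [wx, wy, wz]}, ...]. A call has 1 to 20 rows; each row shifts and turns the commanded pose from where the row before left it, along the tool's axes as they then stand; what a row does not reach is not made up. A row lasts 1/10 s, in which the tool goes at most 50 mm and 8.59 degrees, less where a joint would pass 70% of its speed; a pose out of reach is approached as far as the arm can. A call with a gripper value outside its range is refused whole. "grip" is the opening in per cent of the stroke, from 0 (shut) to 100 (fully open), set as the call begins (left out, the last holds). The fingers move at their own pace and stop on an object; "force" is the grip in N (left out, the last holds). Time passes only in rows, so rows that do not move let the fingers close. It gives the time, the measured TCP pose, the force and the opening at its end, in the units of the state.
- readout.state(): the state, without advancing time (a new reading comes with each control period).
- optics.capture(name): name is "side" or "top"; returns a dict with "image" (420x560x3 uint8, blue, green, red), "range_z" (420x560 float32, m along the optical axis (not along the pixel's ray), 0 where there is no reading), "intrinsics" (3x3 intrinsics, pixels), "cam_to_world" (4x4, takes a point from camera to world coordinates). Camera axes: x right, y down, z forward; pixel columns grow to the right and rows downward; lengths in m; the calibration is good to about 2 mm. A picture is of the moment at which its call begins.
- bot.hand_in(): hands the job in, once; it reports no verdict.
The state is a dict: "clock": time; "qpos": joint angles; "dq": joint speeds; "joint_efforts": joint torques, N m; "tcp_pos": TCP position; "eef_rot": TCP orientation; "ft_force": force on the tool from outside, world axes, zero at the start; "moment": the same for the moment, N m; "grip_width": finger opening in m.
Only numpy, scipy, OpenCV 4.12 (cv2) and the standard library are available. Lean on these libraries where they do the work, as an engineer would, in place of code of your own. Each camera call takes 0.05 s, during which the arm holds its last target.

### The job

Load the thick white dispensing barrel into the bench pump: lift the sprung clamp bar out of its fork by its knob, turn it aside and let it down there, lay the barrel in the cradle and slide it forward until its flange is fully home against the steel stop, held there a moment with a gentle push of about 6 N. Then turn the bar back square over the barrel and lower it, still held, until it clamps the barrel; never let the bar snap down, do not force the barrel or the bar, and leave the slim barrel alone.

Things in the scene. Friction and masses are not known exactly. Their poses are not given: they have to be found in the camera images.
- pump: Fixed bench pump: aluminium base 210 x 340 x 12 mm, two grey V saddles (the cradle), clamp bar on a post at x=+75 mm, grey drive housing 112 mm high at its +y end. Origin on the table under the cradle's middle; own y along the cradle (+y to the housing), -x is the knob side facing the robot. A pusher plate at y=95 mm limits the room behind the cradle.
- cradle (a point): Middle of the cradle on the seated thick barrel's axis: 65 mm above the table over the pump's origin, axes as the pump's. The 90 degree V saddles are 14 mm thick, centred at y=-34 and +34 mm, rims 62 mm above the table, grooves 37 mm wide at the rim; between them it is free down to 12 mm above the table.
- stop: Rail of the steel flange stop; origin on the seated barrel's axis, 55 mm from the cradle's middle along +y. Its carriage has two upright tabs (5 mm thick, 36 mm apart, tops 80 mm above the table) whose +y faces bear the flange, pushed there towards -y. It is locked anywhere from 6 mm before to 6 mm behind this origin; where is not reported: feel for it.
- bar: Aluminium clamp bar 16 mm wide, 10 mm thick, black knob at its end. Origin on the post's axis at the bar's underside (72 mm above the table when fully down). It runs 134 mm along its own -x; when closed, its 40 mm tail along +x lies in a fork on the pump.
- knob (a point): Mid-height of the knob's upright round stem (14 mm diameter, 34 mm long, under a head of 22 mm diameter, 7 mm thick). 123 mm from the post's axis, 22 mm above the bar's top; 104 mm above the table when the bar is fully down. The head's top is 19 mm above it.
- lift (a joint): How far the bar is raised (m): 0 fully down (as at the start), at most 0.036. Spring and weight pull it down with about 6 N at 0 and 10 N at 0.025; damped. The fork keeps the bar from turning until lifted over 18 mm. On the seated thick barrel it rests at 0.006 to 0.008.
- swing (a joint): Turn of the bar about its post (rad): 0 closed, square over the cradle (hard stop), growing anticlockwise seen from above to 1.75; at 1.57 the knob lies along the pump's -y from the post and the cradle is free. Away from the fork the bar can be lowered fully again and stays where it is left.
- barrel: Thick dispensing barrel, white plastic, loose, about 0.12 kg: 30 mm diameter, 120 mm long, flange 46 mm diameter and 5 mm thick at its +y end, nozzle stub 14 mm long at -y, black rubber sleeve 31 mm across over the middle 24 mm. Origin on its axis at mid-length, y along the axis. Starts level in a grey rest with V saddles at y=-34 and +34 mm, axis 47 mm above the table; may have rolled.
- flange_face (a point): Centre of the side of the thick barrel's flange that must bear on the stop: on the barrel's axis, 55 mm from its origin along its +y.
- slim_barrel: Bystander: a slimmer white barrel, 20 mm diameter and 110 mm long, lying in a like rest. Origin on its axis at mid-length, y along its axis.
- pin (a joint): Light sprung sensing pin (0.2 N) below the barrel in the stop's carriage, standing 4 mm out of the tabs' bearing faces towards +y (m pressed in): 0 free, about 0.004 when the flange bears on the tabs.
Things that resemble listed ones, but are neither listed nor needed, are in the scene too. Leave any green look-alike of the barrel alone.

How it is judged (in metres and radians):
On the way, in this order (a step that is already met when the one before it is completed fails the run):
1. the bar is lifted out of its fork, turned well aside and lowered there (value of joint swing above 1.2 rad and value of joint lift below 0.008 m), for 0.2 s.
2. the barrel lies in the cradle and its flange is pressed against the stop with more than 3 N (contact force between barrel and stop above 3 N and value of joint pin above 0.0023 m and x of barrel in the frame of cradle between -0.004 and 0.004 m and z of barrel in the frame of cradle between -0.004 and 0.004 m and y of barrel in the frame of cradle between -0.01 and 0.01 m and angle between the y axis of barrel and the y axis of pump, either way round below 0.06 rad), for 0.2 s.
At the end, for the whole second after the job is handed in: Bar closed (turn below 0.06 rad), resting on the barrel (lift 4 to 10.5 mm) with more than 2 N; barrel still, its axis within 4 mm of the cradle's (10 mm along it) and 0.05 rad of its line, flange still bearing on the stop (sensing pin pressed in over 2.3 mm) (value of joint swing below 0.06 rad and value of joint lift between 0.004 and 0.0105 m and contact force between bar and barrel above 2 N and value of joint pin above 0.0023 m and x of barrel in the frame of cradle between -0.004 and 0.004 m and z of barrel in the frame of cradle between -0.004 and 0.004 m and y of barrel in the frame of cradle between -0.01 and 0.01 m and angle between the y axis of barrel and the y axis of pump, either way round below 0.05 rad and linear speed of barrel below 0.01 m/s); the robot touches nothing.
It fails at once if the flange is rammed against the stop with more than 15 N (contact force between barrel and stop above 15 N).
It fails at once if the barrel is pressed on the pump with more than 45 N (contact force between barrel and pump above 45 N).
It fails at once if the bar is pressed on the barrel with more than 20 N (contact force between bar and barrel above 20 N).
It fails at once if the bar snaps down (faster than 0.3 m/s) (velocity of joint lift below -0.3 m/s).
It fails at once if the slim barrel is moved more than 15 mm (distance of slim_barrel from where it was at the start of the episode above 0.015 m).
It also fails if it takes over 72 s, if anything falls off the work surface, if the arm or the gripper's body presses on something with over 40 N, if the wrist force passes 120 N, or if a joint passes its speed limit or range.

## Working session

There is one attempt and no reset: what is moved stays moved. The work goes in short steps, Python scripts to look and compute and a tool call to move; the robot and the scene stay as the last step left them, time stands still between calls to the robot, and variables do not carry over. Pictures are saved under pics/ and viewed, and the job is handed in when it is done.

Besides the shell and the picture viewer there is one more tool, called in YAML: its name, and indented under it one key for each argument. jog_arm: Moves the arm, as the interface text tells. Its arguments: {"type":"object","properties":{"targets":{"type":"array","items":{"type":"object","properties":{"offset":{"type":"array","items":{"type":"number"}},"dr":{"type":"array","items":{"type":"number"}}}}},"grip":{"type":"number"},"force":{"type":"number"}},"required":["targets"]}

```bash
mkdir -p pics; ls; python3 - <<'E'
from rig import readout, optics, bot
import cv2,numpy as np
s=readout.state()
print({k:np.round(v,4) for k,v in s.items()})
for n in("top","side"):
    c=optics.capture(n); cv2.imwrite(f"pics/{n}0.png",c["image"]); np.savez(f"{n}0.npz",**c)
    print(n,c["intrinsics"],c["cam_to_world"])
E
```

```text
pics
{'clock': np.float64(0.0), 'qpos': array([73.051 , 13.6811, -0.8173, 75.5866, -0.    , 90.0001]), 'dq': array([-0.0132, -0.0346, -0.0368, -0.023 , -0.0342, -0.0224]), 'joint_efforts': array([ 3.10000e-03, -5.38781e+01,  3.46437e+01,  1.83000e-02,
        3.00000e-04,  0.00000e+00]), 'tcp_pos': array([0.1529, 0.5018, 0.2307]), 'eef_rot': array([-90.0851,  -0.    , -16.9491]), 'ft_force': array([-0.6346, -0.369 ,  0.2455]), 'moment': array([ 0.0133, -0.0059, -0.0297]), 'grip_width': np.float64(0.0855)}
top [[492.24711923   0.         280.73785896]
 [  0.         492.24711923 206.27227216]
 [  0.           0.           1.        ]] [[-4.70457270e-03 -9.88608940e-01  1.50433473e-01  3.69120420e-01]
 [-9.99698927e-01  1.02692838e-03 -2.45153264e-02 -1.10705908e-01]
 [ 2.40815865e-02 -1.50503516e-01 -9.88316128e-01  1.20245546e+00]
 [ 0.00000000e+00  0.00000000e+00  0.00000000e+00  1.00000000e+00]]
side [[434.9252544    0.         286.96026154]
 [  0.         434.9252544  213.46679732]
 [  0.           0.           1.        ]] [[-0.99812385 -0.04876691  0.03702129  0.50126689]
 [-0.06084468  0.72253085 -0.68865601  0.56669306]
 [ 0.0068346  -0.68961653 -0.72414248  0.80444783]
 [ 0.          0.          0.          1.        ]]
```

View pics/top0.png

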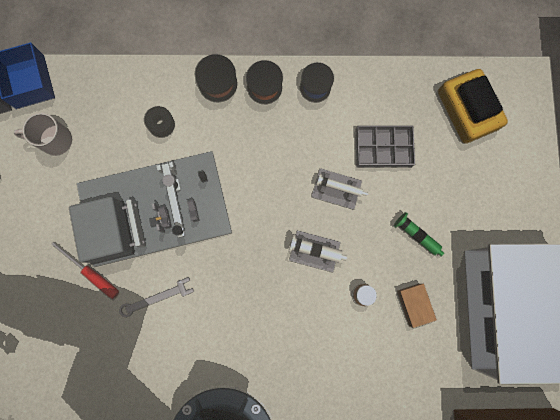

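View pics/side0.png

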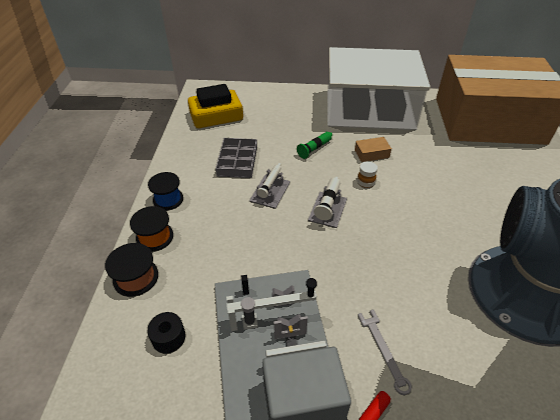

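```bash
python3 - <<'E'
import cv2,numpy as np
a=cv2.imread("pics/top0.png");b=cv2.imread("pics/side0.png")
cv2.imwrite("pics/z1.png",cv2.resize(a[140:280,60:245],None,fx=4.2,fy=4.2,interpolation=cv2.INTER_CUBIC))
cv2.imwrite("pics/z2.png",cv2.resize(a[155:285,270:400],None,fx=4.4,fy=4.4,interpolation=cv2.INTER_CUBIC))
cv2.imwrite("pics/z3.png",cv2.resize(b[260:420,205:355],None,fx=3.7,fy=3.7,interpolation=cv2.INTER_CUBIC))
E
```

```text
(no output)
```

View pics/z1.png

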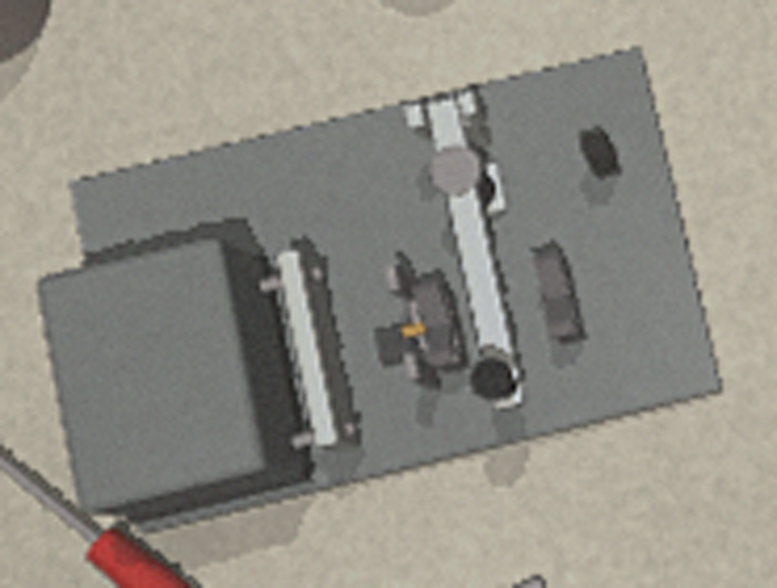

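View pics/z2.png

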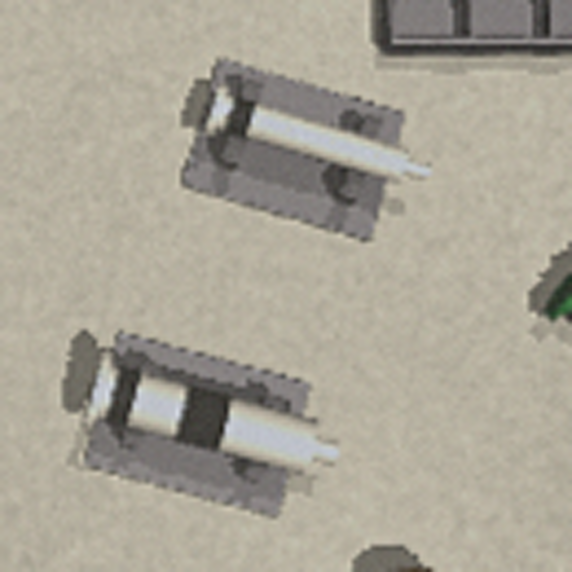

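View pics/z3.png

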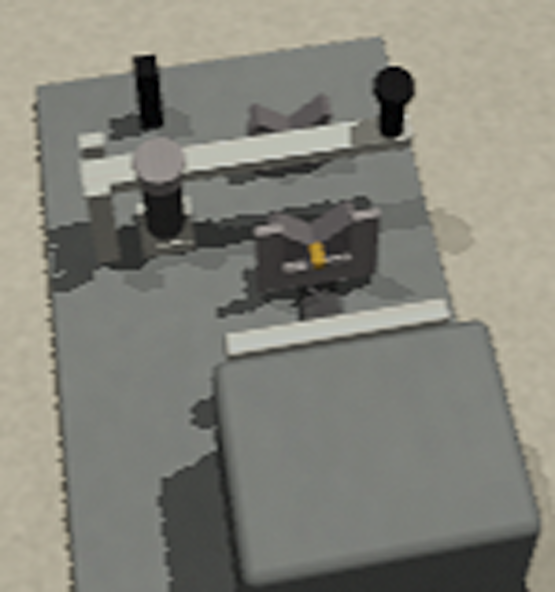

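```bash
cat > h.py <<'E'
import cv2,numpy as np
def cloud(c):
    r=c["range_z"].astype(float);K=c["intrinsics"];T=c["cam_to_world"]
    v,u=np.mgrid[:r.shape[0],:r.shape[1]]
    P=np.stack([(u-K[0,2])/K[0,0]*r,(v-K[1,2])/K[1,1]*r,r,np.ones_like(r)],-1)@T.T
    P=P[...,:3]; P[r<=0]=np.nan
    return P
def px(c,p):
    T=np.linalg.inv(c["cam_to_world"]); q=T[:3,:3]@np.asarray(p)+T[:3,3]; q=c["intrinsics"]@q; return q[:2]/q[2]
E
python3 - <<'E'
from h import *
for n in("top","side"):
    c=np.load(f"{n}0.npz"); P=cloud(c); Z=P[...,2]
    im=np.clip(Z*255/0.15,0,255); im[np.isnan(Z)]=255
    # plate
    roi=np.zeros(Z.shape,bool)
    if n=="top": roi[140:280,60:245]=1
    else: roi[255:420,205:360]=1
    print(n,"table z",np.nanmedian(Z[ (np.abs(Z)<.01)]))
    m=roi&(np.abs(Z-.012)<.004)
    q=P[m][:,:2]
    (cx,cy),(w,h),a=cv2.minAreaRect((q*1000).astype(np.float32)); print(n,m.sum(),cx,cy,w,h,a)
    # elevated
    if n=="top": roi[:]=0;roi[225:275,280:355]=1
    else: roi[:]=0;roi[170:228,305:350]=1
    for lo,hi in((.004,.02),(.03,.08)):
        m=roi&(Z>lo)&(Z<hi); q=P[m]; mu=q.mean(0); w,V=np.linalg.eigh(np.cov(q[:,:2].T)); 
        d=V[:,1]; d=d*np.sign(d[1]); print(n,lo,m.sum(),mu,q[:,2].max(),np.degrees(np.arctan2(-d[0],d[1])),cv2.minAreaRect((q[:,:2]*1000).astype(np.float32)))
E
```

```text
top table z 0.0001857938476912402
top 6901 545.7267456054688 192.69883728027344 426.2297668457031 337.3143310546875 89.03620147705078
top 0.004 647 [ 0.44050275 -0.22253573  0.00609114] 0.019137683643443593 6.398807413576707 ((445.4787292480469, -228.82789611816406), (181.41554260253906, 119.28052520751953), 89.75536346435547)
top 0.03 776 [ 0.44054284 -0.2206896   0.05756631] 0.07365834190500875 -15.170638650586142 ((440.0748596191406, -226.49905395507812), (133.60719299316406, 45.40023422241211), 74.91173553466797)
side table z -0.0014771101205364179
side 7505 509.6330871582031 156.0106658935547 289.69903564453125 330.70916748046875 13.665786743164062
side 0.004 196 [ 0.4333201  -0.21257754  0.00655604] 0.019386520526260997 -21.693669060316807 ((440.6924743652344, -218.27691650390625), (107.29174041748047, 74.89979553222656), 74.70919036865234)
side 0.03 598 [ 0.44298061 -0.203524    0.05368006] 0.07103087814505638 -16.38723765290548 ((439.43463134765625, -224.9093017578125), (138.19833374023438, 44.65886306762695), 75.17646789550781)
```

```bash
python3 - <<'E'
from h import *
c=np.load("top0.npz"); P=cloud(c); Z=P[...,2]
from scipy import ndimage as nd
def ray(u,v,z):
    K=c["intrinsics"];T=c["cam_to_world"]; d=T[:3,:3]@np.array([(u-K[0,2])/K[0,0],(v-K[1,2])/K[1,1],1]); o=T[:3,3]; return o+d*(z-o[2])/d[2]
f=lambda X,Y,z: ray(60+X/4.2-.4,140+Y/4.2-.4,z)
A=f(640,47,.012);B=f(720,392,.012);C=f(72,183,.012)
print(A,B,C,np.linalg.norm(A-B),np.linalg.norm(A-C)); 
d=A-B; print("yaw",np.degrees(np.arctan2(d[1],d[0]))); d=C-A; print(np.degrees(np.arctan2(-d[0],d[1])))
print("center",(B+C)/2)
print("head",f(492,379,.123),"post top",f(455,168,.11))
roi=np.zeros(Z.shape,bool); roi[150:262,70:228]=1
for lo,hi in((.05,.066),(.076,.090),(.095,.118),(.12,.14)):
    m=roi&(Z>lo)&(Z<hi); l,n=nd.label(m)
    for i in range(1,n+1):
        k=l==i
        if k.sum()<12: continue
        q=P[k]; print(lo,k.sum(),nd.center_of_mass(k),q.mean(0).round(4),np.nanmax(q[:,2]).round(4),cv2.minAreaRect((q[:,:2]*1000).astype(np.float32)))
E
```

```text
[0.68974286 0.02975561 0.012     ] [ 0.48515511 -0.01954252  0.012     ] [0.60784963 0.35735089 0.012     ] 0.21044346926950921 0.33767612429358285
yaw 13.547908138202772
14.035323371441404
center [0.54650237 0.16890418 0.012     ]
head [0.481422   0.09074469 0.123     ] post top [0.5964151  0.11597182 0.11      ]
0.05 37 (np.float64(175.1081081081081), np.float64(201.0)) [0.6172 0.0487 0.0619] 0.066 ((618.3016357421875, 48.651084899902344), (14.33168888092041, 13.760334968566895), 14.776585578918457)
0.05 96 (np.float64(227.88541666666666), np.float64(124.39583333333333)) [0.4932 0.2239 0.0579] 0.0655 ((497.2574768066406, 225.60986328125), (127.6031265258789, 4.678904056549072), 12.912440299987793)
0.05 45 (np.float64(203.57777777777778), np.float64(190.11111111111111)) [0.5501 0.0736 0.0568] 0.0632 ((550.6026000976562, 73.91426086425781), (15.60208511352539, 14.48488712310791), 14.9266939163208)
0.05 47 (np.float64(215.04255319148936), np.float64(135.19148936170214)) [0.5231 0.2003 0.0574] 0.0657 ((523.56787109375, 200.1348876953125), (67.91209411621094, 2.155331611633301), 14.0030
[... 1679 characters left out ...]
 0.0836 ((492.50567626953125, 142.6892547607422), (13.934715270996094, 5.3355207443237305), 15.732083320617676)
0.076 26 (np.float64(248.5), np.float64(125.0)) [0.4436 0.2132 0.0829] 0.0896 ((445.47662353515625, 212.98837280273438), (7.511048316955566, 25.516273498535156), 82.96142578125)
0.095 2716 (np.float64(229.21539027982328), np.float64(96.25846833578792)) [0.4846 0.2698 0.1112] 0.1178 ((486.53875732421875, 273.156005859375), (131.31114196777344, 102.26956939697266), 13.726981163024902)
0.12 68 (np.float64(229.7941176470588), np.float64(176.39705882352942)) [0.4815 0.0914 0.1235] 0.1274 ((481.02606201171875, 91.10405731201172), (19.999319076538086, 18.1208553314209), 89.88109588623047)
```

jog_arm:
  targets:
    - {"offset":[18,2,-12]}
    - {"offset":[36,4,-24.5]}
    - {"offset":[36,4,-24.5]}
    - {"offset":[36,4,-24.5]}
    - {"offset":[36,4,-24.5]}
    - {"offset":[36,4,-24.5]}
    - {"offset":[36,4,-24.5]}
    - {"offset":[36,4,-24.5]}
    - {"offset":[36,4,-24.5]}
    - {"offset":[36,4,-24.5]}
    - {"offset":[36,4,-24.5]}
    - {"offset":[36,4,-24.5]}
    - {"offset":[18,2,-13]}
    - {"dr":[0,0.147,0]}
    - {"dr":[0,0.147,0]}
    - {"dr":[0,0.147,0]}
    - {"dr":[0,0.147,0]}
    - {"dr":[0,0.147,0]}
    - {"dr":[0,0.147,0]}
    - {"dr":[0,0.148,0]}
  grip: 48
  force: 40

```text
invalid input at $.targets[0]: expected keys offset, dr
```

```bash
cat >> h.py <<'E'
from scipy.spatial.transform import Rotation as Ro
def go(p=None,yaw=None):
    "remaining move in tool axes; yaw= eef yaw wanted with tool down"
    from rig import readout
    s=readout.state(); R=Ro.from_euler('xyz',s["eef_rot"],degrees=True)
    print("t",round(float(s["clock"]),2),"tcp",np.round(s["tcp_pos"],4),"rot",np.round(s["eef_rot"],2),"q",np.round(s["qpos"],1),"F",np.round(s["ft_force"],2),"M",np.round(s["moment"],2),"w",round(float(s["grip_width"]),4))
    if p is not None: print(" off mm",np.round(R.inv().apply(np.array(p)-s["tcp_pos"])*1000,1))
    if yaw is not None:
        W=Ro.from_euler('xyz',[-90,0,yaw],degrees=True); print(" dr",np.round((R.inv()*W).as_rotvec(),4))
E
python3 -c "
from h import *
go([.4816,.092,.15],-76.1)
from rig import optics
for n in('top','side'):
    c=optics.capture(n); cv2.imwrite(f'pics/{n}1.png',c['image'])
"
```

```text
t 0.1 tcp [0.1529 0.5018 0.2307] rot [-90.07  -0.   -16.95] q [73.1 13.7 -0.8 75.6 -0.  90. ] F [ 0.03 -0.55  1.33] M [ 0.07  0.   -0.06] w 0.0851
 off mm [ 433.9   81.1 -296.1]
 dr [1.1000e-03 1.0324e+00 7.0000e-04]
```

jog_arm:
  targets:
    - {"offset":[18,2,-12],"dr":[0,0,0]}
    - {"offset":[36,4,-24.5],"dr":[0,0,0]}
    - {"offset":[36,4,-24.5],"dr":[0,0,0]}
    - {"offset":[36,4,-24.5],"dr":[0,0,0]}
    - {"offset":[36,4,-24.5],"dr":[0,0,0]}
    - {"offset":[36,4,-24.5],"dr":[0,0,0]}
    - {"offset":[36,4,-24.5],"dr":[0,0,0]}
    - {"offset":[36,4,-24.5],"dr":[0,0,0]}
    - {"offset":[36,4,-24.5],"dr":[0,0,0]}
    - {"offset":[36,4,-24.5],"dr":[0,0,0]}
    - {"offset":[36,4,-24.5],"dr":[0,0,0]}
    - {"offset":[36,4,-24.5],"dr":[0,0,0]}
    - {"offset":[18,2,-13],"dr":[0,0,0]}
    - {"offset":[0,0,0],"dr":[0,0.147,0]}
    - {"offset":[0,0,0],"dr":[0,0.147,0]}
    - {"offset":[0,0,0],"dr":[0,0.147,0]}
    - {"offset":[0,0,0],"dr":[0,0.147,0]}
    - {"offset":[0,0,0],"dr":[0,0.147,0]}
    - {"offset":[0,0,0],"dr":[0,0.147,0]}
    - {"offset":[0,0,0],"dr":[0,0.148,0]}
  grip: 48
  force: 40

```text
clock: 2.2
tcp_pos: [0.4803, 0.0945, 0.1832]
eef_rot: [-90.0, -0.0, -76.3]
ft_force: [-0.4, 0.7, 0.2]
grip_width: 0.0409
```

```bash
python3 -c "
from h import *
go([.4816,.092,.15],-76.1)
from rig import optics
for n in('top','side'):
    c=optics.capture(n); cv2.imwrite(f'pics/{n}1.png',c['image'])
"
```

```text
t 2.2 tcp [0.4803 0.0945 0.1832] rot [-90.02  -0.   -76.31] q [ 11.1  11.5 -10.9  67.7  -0.   87.4] F [-0.35  0.74  0.18] M [-0.    0.01  0.02] w 0.0409
 off mm [ 2.7 33.2  0.7]
 dr [ 0.0004 -0.0037  0.0001]
```

jog_arm:
  targets:
    - {"offset":[2.5,20,0.5],"dr":[0,0,0]}
    - {"offset":[0,25,0],"dr":[0,0,0]}
    - {"offset":[0,25,0],"dr":[0,0,0]}
    - {"offset":[0,18,0],"dr":[0,0,0]}
    - {"offset":[0,8,0],"dr":[0,0,0]}
    - {"offset":[0,0,0],"dr":[0,0,0]}

```text
clock: 2.9
tcp_pos: [0.4809, 0.0921, 0.0865]
eef_rot: [-90.1, 0.0, -75.8]
ft_force: [-0.1, 0.5, -0.3]
grip_width: 0.0407
```

```bash
python3 -c "
from h import *
go([.4816,.092,.086],-76.1)
from rig import optics
c=optics.capture('side'); cv2.imwrite(f'pics/side2.png',cv2.resize(c['image'][230:400,200:380],None,fx=3.4,fy=3.4))
"
```

```text
t 2.9 tcp [0.4809 0.0921 0.0865] rot [-90.11   0.   -75.82] q [ 10.8  15.8 -20.4  53.9  -0.   86.7] F [-0.14  0.48 -0.3 ] M [ 0.03 -0.05 -0.02] w 0.0407
 off mm [0.3 0.5 0.7]
 dr [ 0.0019  0.005  -0.    ]
```

View pics/side2.png

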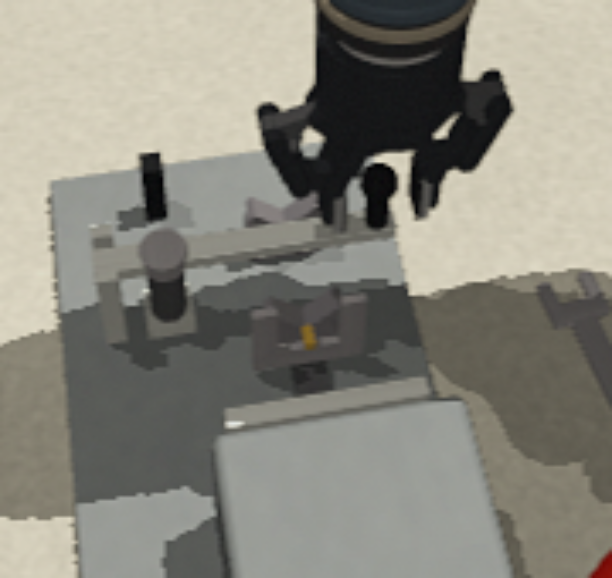

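jog_arm:
  targets:
    - {"offset":[0,0,0],"dr":[0,0,0]}
    - {"offset":[0,0,0],"dr":[0,0,0]}
    - {"offset":[0,0,0],"dr":[0,0,0]}
    - {"offset":[0,0,0],"dr":[0,0,0]}
    - {"offset":[0,0,0],"dr":[0,0,0]}
  grip: 0
  force: 60

```text
clock: 3.45
tcp_pos: [0.4807, 0.092, 0.0879]
eef_rot: [-90.1, -0.0, -75.9]
ft_force: [-5.1, -1.1, 3.4]
grip_width: 0.0195
```

```bash
python3 -c "
from h import *
go([.4816,.092,.086],-76.1)
from rig import optics
c=optics.capture('side'); cv2.imwrite(f'pics/side3.png',cv2.resize(c['image'][230:400,200:380],None,fx=3.4,fy=3.4))
"
```

```text
t 3.45 tcp [0.4807 0.092  0.0879] rot [-9.006e+01 -1.000e-02 -7.593e+01] q [ 10.8  15.7 -20.3  54.   -0.   86.8] F [-5.1  -1.12  3.38] M [-0.21  0.93  0.01] w 0.0195
 off mm [0.2 1.9 0.9]
 dr [0.001  0.0029 0.0001]
```

View pics/side3.png

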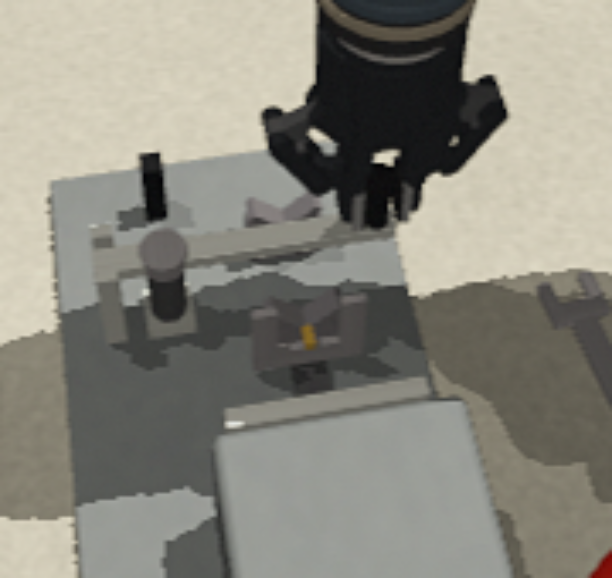

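jog_arm:
  targets:
    - {"offset":[0,0,-1],"dr":[0,0,0]}
    - {"offset":[0,0,0],"dr":[0,0,0]}
    - {"offset":[0,0,0],"dr":[0,0,0]}

```text
clock: 3.8
tcp_pos: [0.4806, 0.092, 0.0877]
eef_rot: [-90.0, -0.0, -76.0]
ft_force: [-3.1, -0.6, 2.4]
grip_width: 0.0194
```

```bash
python3 -c "
from h import *
go([.4816,.092,.086],-76.1)
"
```

```text
t 3.8 tcp [0.4806 0.092  0.0877] rot [-8.998e+01 -1.000e-02 -7.595e+01] q [ 10.8  15.6 -20.4  53.9  -0.   86.8] F [-3.15 -0.55  2.41] M [-0.14  0.47  0.05] w 0.0194
 off mm [0.2 1.7 1. ]
 dr [-0.0004  0.0026  0.0001]
```

jog_arm:
  targets:
    - {"offset":[0,0,0],"dr":[0,0,0]}
    - {"offset":[0,0,0],"dr":[0,0,0]}
    - {"offset":[0,0,0],"dr":[0,0,0]}
    - {"offset":[0,0,0],"dr":[0,0,0]}
  grip: 38

```text
clock: 4.2
tcp_pos: [0.4807, 0.092, 0.0873]
eef_rot: [-90.0, -0.0, -76.0]
ft_force: [0.0, 0.4, -0.1]
grip_width: 0.0326
```

```bash
python3 -c "
from h import *
go([.481,.092,.0845],-76.1)
"
```

```text
t 4.2 tcp [0.4807 0.092  0.0873] rot [-89.99  -0.   -75.96] q [ 10.8  15.7 -20.4  53.9  -0.   86.8] F [ 0.03  0.41 -0.15] M [ 0.02  0.05 -0.03] w 0.0326
 off mm [0.1 2.8 0.3]
 dr [-0.0002  0.0024  0.0001]
```

jog_arm:
  targets:
    - {"offset":[0,3,0],"dr":[0,0,0]}
    - {"offset":[0,0,0],"dr":[0,0,0]}
    - {"offset":[0,0,0],"dr":[0,0,0]}

```text
clock: 4.5
tcp_pos: [0.4804, 0.0919, 0.0841]
eef_rot: [-90.0, -0.0, -76.0]
ft_force: [-0.1, -0.4, 0.1]
grip_width: 0.0322
```

jog_arm:
  targets:
    - {"offset":[0,0,0],"dr":[0,0,0]}
    - {"offset":[0,0,0],"dr":[0,0,0]}
    - {"offset":[0,0,0],"dr":[0,0,0]}
    - {"offset":[0,0,0],"dr":[0,0,0]}
    - {"offset":[0,0,0],"dr":[0,0,0]}
  grip: 0

```text
clock: 5.0
tcp_pos: [0.4807, 0.092, 0.0844]
eef_rot: [-90.0, -0.0, -76.0]
ft_force: [2.3, 0.5, -1.0]
grip_width: 0.0194
```

```bash
python3 -c "
from h import *
go([.481,.092,.0845],-76.1)
from rig import optics
c=optics.capture('side'); cv2.imwrite(f'pics/side4.png',cv2.resize(c['image'][250:350,250:360],None,fx=5.4,fy=5.4,interpolation=cv2.INTER_CUBIC))
"
```

```text
t 5.0 tcp [0.4807 0.092  0.0844] rot [-89.98  -0.   -75.96] q [ 10.8  15.8 -20.7  53.4  -0.   86.8] F [ 2.34  0.49 -1.04] M [ 0.04 -0.25  0.01] w 0.0194
 off mm [ 0.1 -0.1  0.3]
 dr [-0.0003  0.0024  0.0001]
```

View pics/side4.png

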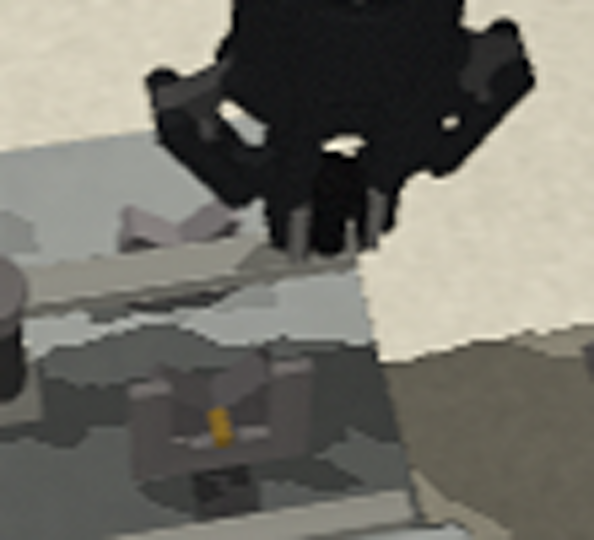

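jog_arm:
  targets:
    - {"offset":[0,0,0],"dr":[0,0,0]}
    - {"offset":[0,0,0],"dr":[0,0,0]}
    - {"offset":[0,-8,0],"dr":[0,0,0]}
    - {"offset":[0,-6,0],"dr":[0,0,0]}
  grip: 38

```text
clock: 5.45
tcp_pos: [0.4805, 0.092, 0.099]
eef_rot: [-90.0, -0.0, -76.0]
ft_force: [-0.6, -0.1, 0.5]
grip_width: 0.0325
```

jog_arm:
  targets:
    - {"offset":[0,0,0],"dr":[0,0,0]}
    - {"offset":[0,0,0],"dr":[0,0,0]}
    - {"offset":[0,0,0],"dr":[0,0,0]}
    - {"offset":[0,0,0],"dr":[0,0,0]}
    - {"offset":[0,0,0],"dr":[0,0,0]}
  grip: 0

```text
clock: 5.95
tcp_pos: [0.4803, 0.0919, 0.0983]
eef_rot: [-90.0, -0.0, -76.0]
ft_force: [-3.9, -1.6, 5.1]
grip_width: 0.0191
```

```bash
python3 -c "
from h import *
go([.481,.092,.0985],-76.1)
from rig import optics
c=optics.capture('side'); cv2.imwrite(f'pics/side5.png',cv2.resize(c['image'][250:350,250:360],None,fx=5.4,fy=5.4,interpolation=cv2.INTER_CUBIC))
"
```

```text
t 5.95 tcp [0.4803 0.0919 0.0983] rot [-9.002e+01 -1.000e-02 -7.596e+01] q [ 10.8  15.  -19.5  55.5  -0.   86.8] F [-3.94 -1.62  5.08] M [-0.1   0.48  0.02] w 0.0191
 off mm [ 0.1 -0.2  0.7]
 dr [0.0004 0.0024 0.0001]
```

View pics/side5.png

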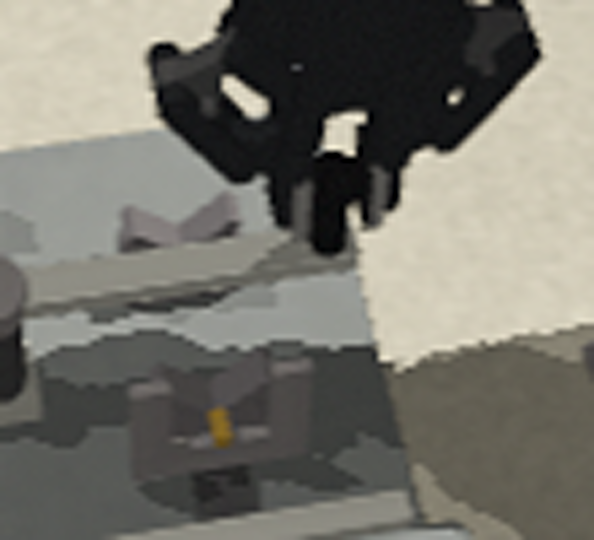

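jog_arm:
  targets:
    - {"offset":[0,0,0],"dr":[0,0,0]}
    - {"offset":[0,-2,0],"dr":[0,0,0]}
    - {"offset":[0,-2,0],"dr":[0,0,0]}
    - {"offset":[0,-2,0],"dr":[0,0,0]}
    - {"offset":[0,0,0],"dr":[0,0,0]}
  force: 90

```text
clock: 6.5
tcp_pos: [0.4814, 0.0922, 0.1043]
eef_rot: [-89.9, -0.0, -76.0]
ft_force: [4.9, 1.7, -7.5]
grip_width: 0.018
```

```bash
python3 -c "
from h import *
go()
from rig import optics
c=optics.capture('side'); cv2.imwrite(f'pics/side6.png',cv2.resize(c['image'][250:350,230:360],None,fx=5.4,fy=5.4,interpolation=cv2.INTER_CUBIC))
"
```

```text
t 6.5 tcp [0.4814 0.0922 0.1043] rot [-89.94  -0.   -75.96] q [ 10.8  14.8 -18.9  56.3  -0.   86.8] F [ 4.93  1.72 -7.5 ] M [ 0.16 -0.93  0.  ] w 0.018
```

View pics/side6.png

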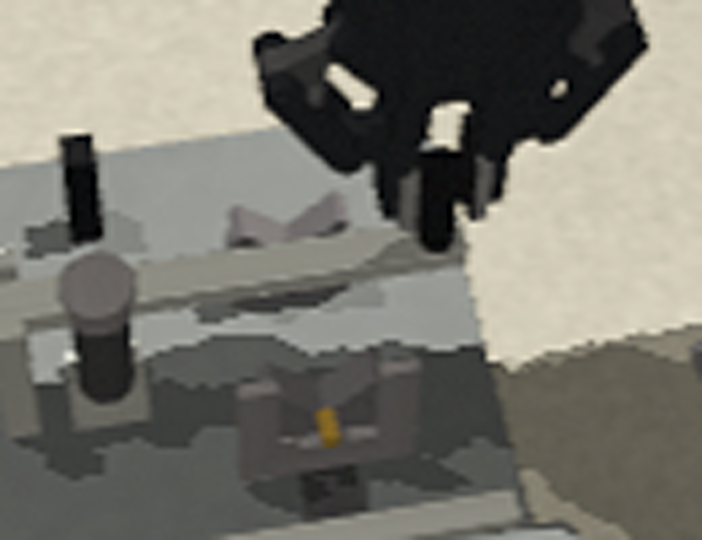

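```bash
cat >> h.py <<'E'
O=np.array([.5282,.1035]);YP=np.radians(13.9)
ux=np.array([np.cos(YP),np.sin(YP)]);uy=np.array([-np.sin(YP),np.cos(YP)])
def pump(x,y): return O+ux*x/1000+uy*y/1000
def barz(th=0,names=('side',)):
    from rig import optics
    for n in names:
        c=optics.capture(n);P=cloud(c); q=P.reshape(-1,3)
        post=pump(75,0); d=-(ux*np.cos(th)+uy*np.sin(th)); e=np.array([-d[1],d[0]])
        r=q[:,:2]-post; a=r@d*1000; b=r@e*1000
        m=(np.abs(b)<5)&(q[:,2]>.07)&(q[:,2]<.125)
        print(n,[(k,int((mm:=m&(a>k-8)&(a<k+8)).sum()),np.round(np.median(q[mm,2])*1000,1) if mm.any() else None) for k in (-25,25,45,65,85)])
        m2=(q[:,2]>.0795)&(q[:,2]<.115)&(a>20)&(a<100)&(np.abs(b)<25)
        if m2.sum()>30: print("  bar lateral mid",np.round([np.median(b[m2&(a>lo)&(a<lo+20)]) if (m2&(a>lo)&(a<lo+20)).any() else np.nan for lo in(20,40,60,80)],1))
        return c
E
python3 -c "
from h import *
barz()
c=np.load('side0.npz')
"
```

```text
side [(-25, 35, np.float64(82.8)), (25, 36, np.float64(82.5)), (45, 38, np.float64(82.4)), (65, 37, np.float64(82.6)), (85, 36, np.float64(82.1))]
  bar lateral mid [-0.9 -1.8 -1.5 -1.7]
```

jog_arm:
  targets:
    - {"offset":[0,-2,0],"dr":[0,0,0]}
    - {"offset":[0,-2,0],"dr":[0,0,0]}
    - {"offset":[0,-2,0],"dr":[0,0,0]}
    - {"offset":[0,-2,0],"dr":[0,0,0]}
    - {"offset":[0,0,0],"dr":[0,0,0]}

```text
clock: 7.1
tcp_pos: [0.4815, 0.0922, 0.1122]
eef_rot: [-89.9, -0.0, -76.0]
ft_force: [6.2, 2.0, -8.5]
grip_width: 0.018
```

```bash
python3 -c "
from h import *
barz(); go()
"
```

```text
side [(-25, 40, np.float64(90.1)), (25, 40, np.float64(90.3)), (45, 37, np.float64(90.0)), (65, 36, np.float64(90.0)), (85, 35, np.float64(90.1))]
  bar lateral mid [-3.1 -3.5 -3.7 -3.8]
t 7.15 tcp [0.4814 0.0922 0.1121] rot [-89.93  -0.   -75.96] q [ 10.8  14.4 -18.1  57.4   0.   86.8] F [ 5.97  1.31 -7.81] M [ 0.21 -0.96 -0.02] w 0.0181
```

jog_arm:
  targets:
    - {"offset":[0,-2,0],"dr":[0,0,0]}
    - {"offset":[0,-2,0],"dr":[0,0,0]}
    - {"offset":[0,-2,0],"dr":[0,0,0]}
    - {"offset":[0,-2,0],"dr":[0,0,0]}
    - {"offset":[0,-2,0],"dr":[0,0,0]}
    - {"offset":[0,-2,0],"dr":[0,0,0]}
    - {"offset":[0,-2,0],"dr":[0,0,0]}
    - {"offset":[0,-2,0],"dr":[0,0,0]}
    - {"offset":[0,0,0],"dr":[0,0,0]}

```text
clock: 8.05
tcp_pos: [0.4817, 0.0922, 0.1281]
eef_rot: [-89.9, -0.0, -76.0]
ft_force: [7.0, 1.9, -10.2]
grip_width: 0.0183
```

```bash
python3 -c "
from h import *
barz(); go()
c=np.load('side0.npz');P=cloud(c).reshape(-1,3)
r=(P[:,:2]-pump(75,0)); a=-r@ux;b=r@uy
m=(np.abs(b)<.005)&(P[:,2]>.07)&(P[:,2]<.1)&(a>.02)&(a<.09); print('base',np.median(P[m,2]))
"
```

```text
side [(-25, 37, np.float64(105.5)), (25, 37, np.float64(105.0)), (45, 38, np.float64(105.5)), (65, 38, np.float64(105.4)), (85, 37, np.float64(105.6))]
  bar lateral mid [-3.5 -3.8 -3.3 -3.5]
t 8.1 tcp [0.4817 0.0922 0.128 ] rot [-8.992e+01 -1.000e-02 -7.596e+01] q [ 10.8  13.6 -16.6  59.7  -0.   86.8] F [  7.57   2.27 -10.74] M [ 0.23 -1.28 -0.01] w 0.018
base 0.0801228317802502
```

jog_arm:
  targets:
    - {"offset":[5.4,0,0.6],"dr":[0,-0.0436,0]}
    - {"offset":[10.7,0,0.5],"dr":[0,-0.0873,0]}
    - {"offset":[10.7,0,0.5],"dr":[0,-0.0873,0]}
    - {"offset":[10.7,0,0.5],"dr":[0,-0.0873,0]}
    - {"offset":[5.4,0,0.1],"dr":[0,-0.0436,0]}
    - {"offset":[0,0,0],"dr":[0,0,0]}

```text
clock: 8.7
tcp_pos: [0.4991, 0.0531, 0.1275]
eef_rot: [-90.0, 0.1, -55.9]
ft_force: [6.0, 4.6, -10.2]
grip_width: 0.0181
```

```bash
python3 -c "
from h import *
go(); barz(np.radians(20))
"
```

```text
t 8.7 tcp [0.4991 0.0531 0.1275] rot [-8.998e+01  5.000e-02 -5.588e+01] q [  6.   14.8 -15.1  60.2   0.1  61.9] F [  6.01   4.62 -10.23] M [ 0.64 -0.93  0.04] w 0.0181
side [(-25, 39, np.float64(104.9)), (25, 37, np.float64(104.8)), (45, 38, np.float64(104.6)), (65, 37, np.float64(104.2)), (85, 34, np.float64(104.7))]
  bar lateral mid [-3.5 -2.5 -3.9 -3.1]
```

jog_arm:
  targets:
    - {"offset":[5.4,0,0.3],"dr":[0,-0.0436,0]}
    - {"offset":[10.7,-0.1,0.5],"dr":[0,-0.0873,0]}
    - {"offset":[10.7,-0.1,0.5],"dr":[0,-0.0873,0]}
    - {"offset":[10.7,-0.1,0.5],"dr":[0,-0.0873,0]}
    - {"offset":[10.7,-0.1,0.5],"dr":[0,-0.0873,0]}
    - {"offset":[10.7,-0.1,0.5],"dr":[0,-0.0873,0]}
    - {"offset":[10.7,0,0.5],"dr":[0,-0.0873,0]}
    - {"offset":[10.7,0,0.5],"dr":[0,-0.0873,0]}
    - {"offset":[10.7,0,0.5],"dr":[0,-0.0873,0]}
    - {"offset":[10.7,0,0.5],"dr":[0,-0.0873,0]}
    - {"offset":[10.7,0,0.5],"dr":[0,-0.0873,0]}
    - {"offset":[10.7,0,0.5],"dr":[0,-0.0873,0]}
    - {"offset":[10.7,0,0.5],"dr":[0,-0.0873,0]}
    - {"offset":[10.7,0,0.5],"dr":[0,-0.0873,0]}
    - {"offset":[5.4,0,0.1],"dr":[0,-0.0436,0]}
    - {"offset":[0,0,0],"dr":[0,0,0]}

```text
clock: 10.35
tcp_pos: [0.6296, 0.0033, 0.1269]
eef_rot: [-90.0, 0.2, 14.1]
ft_force: [-0.2, 1.1, -10.5]
grip_width: 0.0181
```

```bash
python3 -c "
from h import *
go(); barz(np.radians(90))
print(pump(75,-123))
"
```

```text
t 10.35 tcp [0.6296 0.0033 0.1269] rot [-89.96   0.21  14.11] q [  0.3  26.7   3.4  66.9  -0.  -13.8] F [ -0.23   1.07 -10.47] M [-0.23 -0.13  0.03] w 0.0181
side [(-25, 40, np.float64(103.1)), (25, 36, np.float64(103.1)), (45, 34, np.float64(103.3)), (65, 33, np.float64(103.5)), (85, 31, np.float64(102.9))]
  bar lateral mid [-0.9 -1.1 -0.9 -0.2]
[0.63055179 0.00211898]
```

jog_arm:
  targets:
    - {"offset":[0,2,0],"dr":[0,0,0]}
    - {"offset":[0,3,0],"dr":[0,0,0]}
    - {"offset":[0,3,0],"dr":[0,0,0]}
    - {"offset":[0,3,0],"dr":[0,0,0]}
    - {"offset":[0,3,0],"dr":[0,0,0]}
    - {"offset":[0,3,0],"dr":[0,0,0]}
    - {"offset":[0,3,0],"dr":[0,0,0]}
    - {"offset":[0,2,0],"dr":[0,0,0]}
    - {"offset":[0,1,0],"dr":[0,0,0]}
    - {"offset":[0,0,0],"dr":[0,0,0]}

```text
clock: 11.4
tcp_pos: [0.6304, 0.0031, 0.1057]
eef_rot: [-90.0, 0.0, 14.1]
ft_force: [-1.2, 1.7, -6.0]
grip_width: 0.0182
```

```bash
python3 -c "
from h import *
go(); barz(np.radians(90))
"
```

```text
t 11.4 tcp [0.6304 0.0031 0.1057] rot [-9.001e+01  1.000e-02  1.406e+01] q [  0.3  27.4   1.3  63.9  -0.  -13.8] F [-1.24  1.72 -5.97] M [-0.07  0.2   0.12] w 0.0182
side [(-25, 39, np.float64(83.3)), (25, 33, np.float64(83.5)), (45, 32, np.float64(82.6)), (65, 33, np.float64(82.9)), (85, 29, np.float64(82.9))]
  bar lateral mid [-0.4 -0.4 -0.8 -0.6]
```

jog_arm:
  targets:
    - {"offset":[0,1,0],"dr":[0,0,0]}
    - {"offset":[0,1,0],"dr":[0,0,0]}
    - {"offset":[0,1,0],"dr":[0,0,0]}
    - {"offset":[0,1,0],"dr":[0,0,0]}
    - {"offset":[0,0,0],"dr":[0,0,0]}

```text
clock: 11.95
tcp_pos: [0.6307, 0.0028, 0.102]
eef_rot: [-90.0, -0.0, 14.0]
ft_force: [-0.7, -2.2, -4.6]
grip_width: 0.0178
```

```bash
python3 -c "
from h import *
go(); barz(np.radians(90))
"
```

```text
t 11.95 tcp [0.6307 0.0028 0.102 ] rot [-9.005e+01 -3.000e-02  1.404e+01] q [  0.3  27.6   1.   63.4  -0.  -13.8] F [-0.67 -2.23 -4.57] M [-0.55  0.04  0.09] w 0.0178
side [(-25, 42, np.float64(80.2)), (25, 35, np.float64(80.5)), (45, 34, np.float64(80.1)), (65, 31, np.float64(80.1)), (85, 31, np.float64(79.4))]
  bar lateral mid [ 0.2 -1.4 -0.4 -1.3]
```

jog_arm:
  targets:
    - {"offset":[0,1,0],"dr":[0,0,0]}
    - {"offset":[0,0,0],"dr":[0,0,0]}
    - {"offset":[0,0,0],"dr":[0,0,0]}
    - {"offset":[0,0,0],"dr":[0,0,0]}
    - {"offset":[0,-20,0],"dr":[0,0,0]}
    - {"offset":[0,-40,0],"dr":[0,0,0]}
    - {"offset":[0,-30,0],"dr":[0,0,0]}
  grip: 60

```text
clock: 12.7
tcp_pos: [0.6305, 0.0032, 0.1927]
eef_rot: [-90.0, -0.0, 14.1]
ft_force: [0.8, -0.1, -0.3]
grip_width: 0.0514
```

```bash
python3 -c "
from h import *
barz(np.radians(90))
from rig import optics
c=optics.capture('top'); np.savez('top2.npz',**c); cv2.imwrite('pics/top2.png',c['image'])
s=np.load('side0.npz')
# barrel overlay check
for yaw,ox,oy in ((-15,.4413,-.2186),):
    a=np.radians(yaw); y=np.array([-np.sin(a),np.cos(a)]); x=np.array([np.cos(a),np.sin(a)])
    out=[]
    for cc,nm,r in((c,'t',(210,290,270,370)),(s,'s',(160,240,290,365))):
        im=cv2.resize(cc['image'][r[0]:r[1],r[2]:r[3]],None,fx=6,fy=6,interpolation=cv2.INTER_CUBIC)
        def dot(l,rad,ang,col):
            p=np.array([ox,oy])+y*l+x*rad*np.cos(ang); q=px(cc,[p[0],p[1],.047+rad*np.sin(ang)])
            cv2.circle(im,tuple(int(v) for v in ((q[0]-r[2]+.5)*6,(q[1]-r[0]+.5)*6)),2,col,-1)
        for l,rad in((.06,.023),(.055,.023),(.055,.015),(.012,.0155),(-.012,.0155),(-.06,.015)):
            for t in np.linspace(0,np.pi,13): dot(l,rad,t,(0,0,255))
        dot(-.074,0,0,(255,0,0))
        cv2.imwrite(f'pics/ov_{nm}.png',im)
go([ox,oy,.15],-15-90)
"
```

```text
side [(-25, 38, np.float64(80.2)), (25, 37, np.float64(80.9)), (45, 32, np.float64(79.8)), (65, 34, np.float64(80.5)), (85, 29, np.float64(80.4))]
  bar lateral mid [-0.7  0.3 -1.2  0.6]
t 12.8 tcp [0.6326 0.0033 0.1956] rot [-90.1   -0.42  14.07] q [  0.3  24.7  10.4  75.2   0.  -13.8] F [0.3  0.54 0.85] M [ 0.06 -0.05 -0.01] w 0.0511
 off mm [-239.8   44.2 -168.7]
 dr [-0.0066  2.0781  0.0063]
```

View pics/ov_t.png

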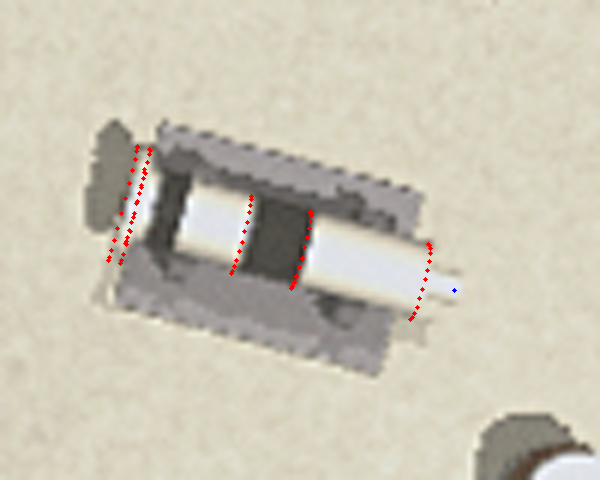

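View pics/ov_s.png

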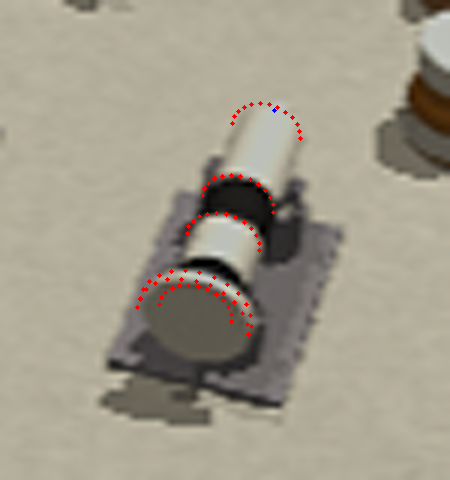

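View pics/top2.png

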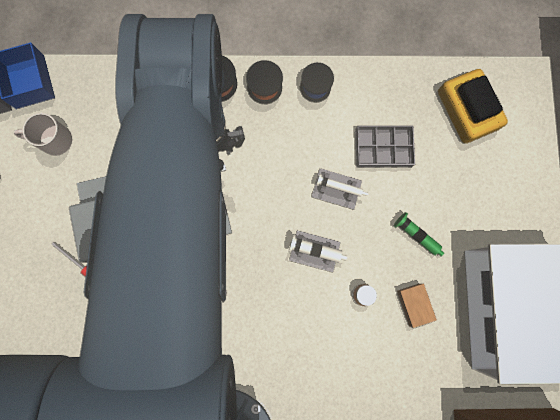

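jog_arm:
  targets:
    - {"offset":[-15,1,-10],"dr":[0,0,0]}
    - {"offset":[-35,3,-25],"dr":[0,0,0]}
    - {"offset":[-38,3,-27],"dr":[0,0,0]}
    - {"offset":[-38,3,-27],"dr":[0,0,0]}
    - {"offset":[-38,3,-27],"dr":[0,0,0]}
    - {"offset":[-38,3,-27],"dr":[0,0,0]}
    - {"offset":[-25,2,-18],"dr":[0,0,0]}
    - {"offset":[-12,1,-8],"dr":[0,0,0]}
    - {"offset":[0,0,0],"dr":[0,0.13,0]}
    - {"offset":[0,0,0],"dr":[0,0.148,0]}
    - {"offset":[0,0,0],"dr":[0,0.148,0]}
    - {"offset":[0,0,0],"dr":[0,0.148,0]}
    - {"offset":[0,0,0],"dr":[0,0.148,0]}
    - {"offset":[0,0,0],"dr":[0,0.148,0]}
    - {"offset":[0,0,0],"dr":[0,0.148,0]}
    - {"offset":[0,0,0],"dr":[0,0.148,0]}
    - {"offset":[0,0,0],"dr":[0,0.148,0]}
    - {"offset":[0,0,0],"dr":[0,0.148,0]}
    - {"offset":[0,0,0],"dr":[0,0.148,0]}
    - {"offset":[0,0,0],"dr":[0,0.148,0]}
  grip: 65
  force: 40

```text
clock: 14.8
tcp_pos: [0.4401, -0.2183, 0.1715]
eef_rot: [-90.0, 0.0, -87.0]
ft_force: [-0.8, 0.0, 0.4]
grip_width: 0.0555
```

```bash
python3 -c "
from h import *
go([.441,-.2196,.12],-105)
"
```

```text
t 14.8 tcp [ 0.4401 -0.2183  0.1715] rot [-9.000e+01  1.000e-02 -8.698e+01] q [-26.4  12.  -11.9  66.1   0.   60.6] F [-0.77  0.    0.36] M [ 0.05  0.03 -0.02] w 0.0555
 off mm [ 1.3 51.5  0.8]
 dr [-0.000e+00  3.145e-01 -3.000e-04]
```

jog_arm:
  targets:
    - {"offset":[1,15,1],"dr":[0,0.13,0]}
    - {"offset":[0,25,0],"dr":[0,0.13,0]}
    - {"offset":[0,30,0],"dr":[0,0.055,0]}
    - {"offset":[0,25,0],"dr":[0,0,0]}
    - {"offset":[0,25,0],"dr":[0,0,0]}
    - {"offset":[0,15,0],"dr":[0,0,0]}
    - {"offset":[0,7,0],"dr":[0,0,0]}
    - {"offset":[0,0,0],"dr":[0,0,0]}

```text
clock: 15.6
tcp_pos: [0.4405, -0.2192, 0.0291]
eef_rot: [-90.1, 0.0, -104.7]
ft_force: [0.5, -0.2, 0.2]
grip_width: 0.0555
```

```bash
python3 -c "
from h import *
go([.441,-.2196,.029],-105)
from rig import optics
c=optics.capture('side'); cv2.imwrite(f'pics/side7.png',cv2.resize(c['image'][120:250,260:400],None,fx=4.5,fy=4.5,interpolation=cv2.INTER_CUBIC))
"
```

```text
t 15.6 tcp [ 0.4405 -0.2192  0.0291] rot [-9.0080e+01  2.0000e-02 -1.0468e+02] q [-26.5  19.6 -24.8  45.6   0.   78.2] F [ 0.54 -0.16  0.16] M [ 0.02  0.05 -0.03] w 0.0555
 off mm [0.2 0.1 0.6]
 dr [ 0.0015  0.0055 -0.0004]
```

View pics/side7.png

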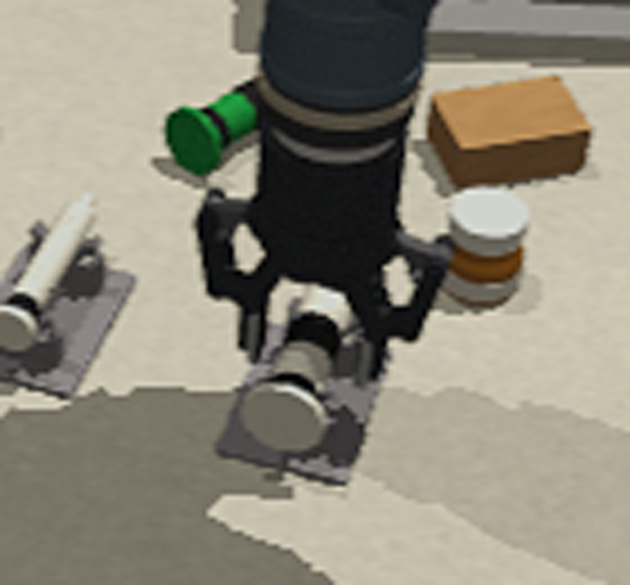

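Straddled well. Close at moderate force.

jog_arm:
  targets:
    - {"offset":[0,0,0],"dr":[0,0,0]}
    - {"offset":[0,0,0],"dr":[0,0,0]}
    - {"offset":[0,0,0],"dr":[0,0,0]}
    - {"offset":[0,0,0],"dr":[0,0,0]}
    - {"offset":[0,0,0],"dr":[0,0,0]}
    - {"offset":[0,0,0],"dr":[0,0,0]}
  grip: 0
  force: 50

```text
clock: 16.25
tcp_pos: [0.4408, -0.2199, 0.0309]
eef_rot: [-89.9, -0.0, -104.7]
ft_force: [-1.6, 0.2, 4.8]
grip_width: 0.0295
```

jog_arm:
  targets:
    - {"offset":[0,-5,0],"dr":[0,0,0]}
    - {"offset":[0,-15,0],"dr":[0,0,0]}
    - {"offset":[0,-25,0],"dr":[0,0,0]}
    - {"offset":[0,-30,0],"dr":[0,0,0]}
    - {"offset":[0,-30,0],"dr":[0,0,0]}
    - {"offset":[0,-15,0],"dr":[0,0,0]}
    - {"offset":[0,0,0],"dr":[0,0,0]}

```text
clock: 16.95
tcp_pos: [0.442, -0.2205, 0.1526]
eef_rot: [-89.7, -0.1, -104.7]
ft_force: [0.5, 0.4, -1.3]
grip_width: 0.0295
```

```bash
python3 -c "
from h import *
p=pump(0,12); print(p)
go([p[0],p[1],.12],-76.1)
from rig import optics
for n in('side','top'):
    c=optics.capture(n); np.savez(n+'8.npz',**c)
    im=c['image']; cv2.imwrite(f'pics/{n}8.png',cv2.resize(im[110:250,250:400] if n=='side' else im[200:320,230:380],None,fx=4.2,fy=4.2,interpolation=cv2.INTER_CUBIC))
"
```

```text
[0.52531726 0.1151486 ]
t 16.95 tcp [ 0.442  -0.2205  0.1526] rot [-8.9720e+01 -6.0000e-02 -1.0472e+02] q [-26.5  12.8 -13.9  63.1  -0.   78.2] F [ 0.53  0.38 -1.35] M [ 0.03 -0.   -0.04] w 0.0295
 off mm [-345.8   32.2   -4.9]
 dr [-0.0045 -0.4994  0.0023]
```

View pics/side8.png

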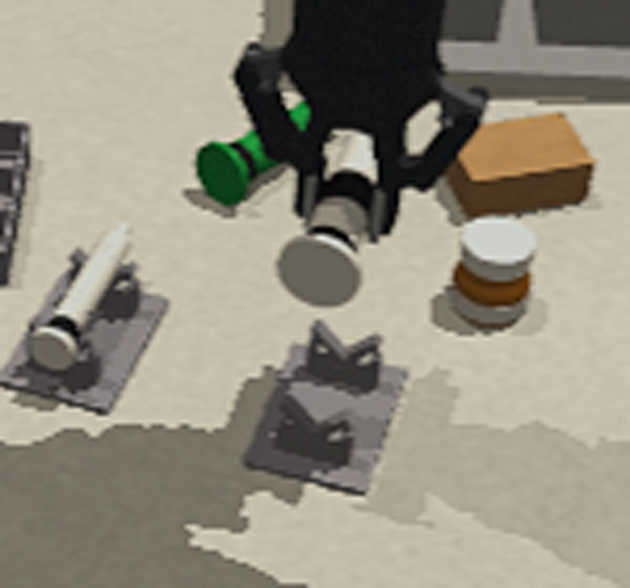

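View pics/top8.png

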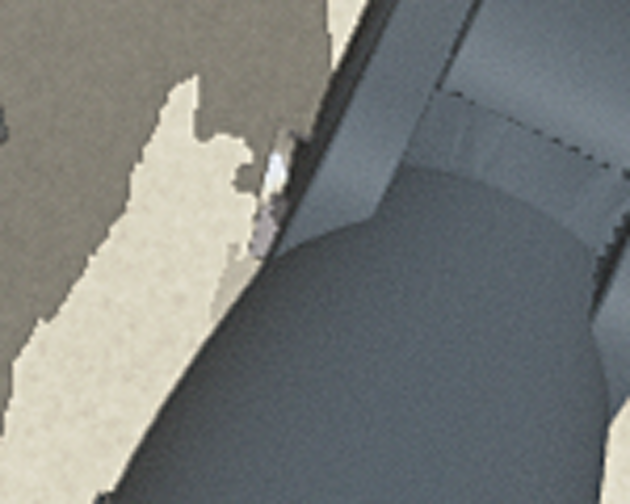

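```bash
python3 -c "
from h import *
c=np.load('side8.npz');P=cloud(c);q=P[165:185,312:340].reshape(-1,3)
tcp=np.array([.442,-.2205,.1526]);a=np.radians(-14.72);y=np.array([-np.sin(a),np.cos(a),0]);x=np.array([np.cos(a),np.sin(a),0])
r=q-tcp; L=np.stack([r@x,r@y,r[:,2]],1)*1000
m=(L[:,1]>40)&(L[:,1]<80)
k=L[m]; print(m.sum(),np.median(k,0),np.percentile(k,[2,98],axis=0))
s=k[np.abs(k[:,1]-np.percentile(k[:,1],60))<3]
A=np.c_[s[:,0],s[:,2],np.ones(len(s))]; co,*_=np.linalg.lstsq(A,s[:,1],rcond=None); print('plane',co,'tilt',np.degrees(np.arctan(co[:2])))
print(s[:,0].min(),s[:,0].max(),s[:,2].min(),s[:,2].max(),len(s))
"
```

```text
298 [-0.80374774 59.66499762 18.90608126] [[-21.07181009  41.62187838  -4.57424373]
 [ 20.24954492  62.87478357  37.46724372]]
plane [-2.56567789e-03  4.25623822e-03  5.97639462e+01] tilt [-0.14700219  0.24386301]
-22.600221006647736 23.125690608149363 -7.205301520776752 39.64041668594348 264
```

jog_arm:
  targets:
    - {"offset":[-12,0,0],"dr":[0,0,0]}
    - {"offset":[-25,0,0],"dr":[0,0,0]}
    - {"offset":[-36,0,-1],"dr":[0,0,0]}
    - {"offset":[-36,0,0],"dr":[0,0,0]}
    - {"offset":[-36,0,-1],"dr":[0,0,0]}
    - {"offset":[-36,0,0],"dr":[0,0,0]}
    - {"offset":[-36,0,-1],"dr":[0,0,0]}
    - {"offset":[-36,0,-1],"dr":[0,0,0]}
    - {"offset":[-36,0,-1],"dr":[0,0,0]}
    - {"offset":[-30,0,0],"dr":[0,0,0]}
    - {"offset":[-18,0,0],"dr":[0,0,0]}
    - {"offset":[-8,0,0],"dr":[0,-0.05,0]}
    - {"offset":[0,0,0],"dr":[0,-0.1,0]}
    - {"offset":[0,0,0],"dr":[0,-0.1,0]}
    - {"offset":[0,0,0],"dr":[0,-0.1,0]}
    - {"offset":[0,0,0],"dr":[0,-0.1,0]}
    - {"offset":[0,0,0],"dr":[0,-0.05,0]}
    - {"offset":[0,0,0],"dr":[0,0,0]}

```text
clock: 18.85
tcp_pos: [0.5225, 0.1157, 0.1486]
eef_rot: [-90.1, 0.0, -76.0]
ft_force: [0.6, -0.5, -1.2]
grip_width: 0.0297
```

```bash
python3 -c "
from h import *
p=pump(0,12)
go([p[0],p[1],.055],-76.1)
from rig import optics
c=optics.capture('side'); np.savez('side9.npz',**c)
im=c['image']; cv2.imwrite(f'pics/side9.png',cv2.resize(im[230:400,200:380],None,fx=3.4,fy=3.4,interpolation=cv2.INTER_CUBIC))
"
```

```text
t 18.85 tcp [0.5225 0.1157 0.1486] rot [-9.013e+01  1.000e-02 -7.601e+01] q [12.5 17.1 -8.5 64.6  0.  88.5] F [ 0.58 -0.55 -1.24] M [-0.05  0.02  0.03] w 0.0297
 off mm [ 1.3 93.6  2.8]
 dr [ 0.0023  0.0016 -0.0002]
```

View pics/side9.png

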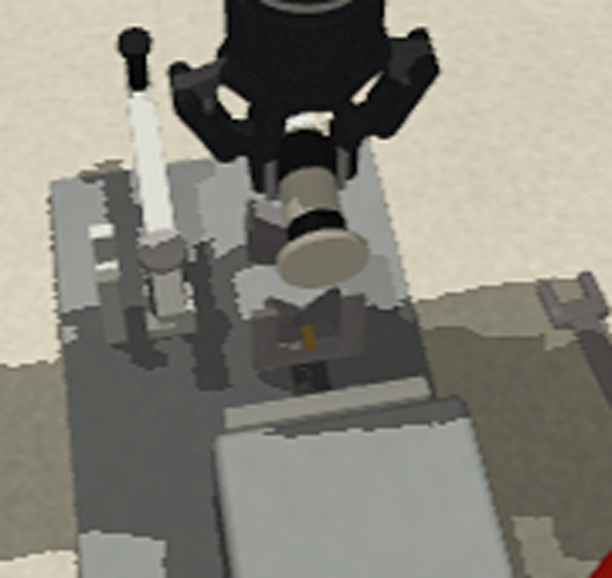

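```bash
python3 -c "
from h import *
for n in('top0','side0'):
    P=cloud(np.load(n+'.npz')).reshape(-1,3); r=(P[:,:2]-O); X=r@ux*1000;Y=r@uy*1000;Z=P[:,2]*1000
    print(n)
    m=(Z>76)&(Z<84)&(Y>35)&(Y<70)&(np.abs(X)<40)
    for s in(-1,1):
        k=m&(X*s>0); print(' tab',s,k.sum(),np.percentile(X[k],[3,50,97]).round(1),np.percentile(Y[k],[3,50,97]).round(1),np.median(Z[k]).round(1))
    for yc in(-34,34):
        m=(Z>58)&(Z<66)&(abs(Y-yc)<12)&(abs(X)<35); 
        for s in(-1,1):
            k=m&(X*s>0); 
            if k.sum(): print(' saddle',yc,s,k.sum(),np.percentile(X[k],[3,50,97]).round(1),np.percentile(Y[k],[3,50,97]).round(1),np.median(Z[k]).round(1))
    m=(Z>20)&(Z<76)&(Y>44)&(Y<60)&(np.abs(X)<30); print(' tabface Y',m.sum(),np.percentile(Y[m],[5,25,50,75,95]).round(1))
    m=(Z>118)&(Z<128)&(abs(X+48)<16)&(abs(Y)<16); print(' head',X[m].mean(),Y[m].mean(),(X[m].min()+X[m].max())/2,(Y[m].min()+Y[m].max())/2)
"
```

```text
top0
 tab -1 19 [-31.9 -25.5 -18.3] [44.2 46.  49.2] 79.8
 tab 1 16 [17.5 24.5 31.9] [44.5 46.8 49.2] 78.9
 saddle -34 -1 22 [-22.6 -18.2 -12.3] [-40.9 -33.4 -27.4] 60.7
 saddle -34 1 20 [12.8 16.9 21.2] [-40.6 -33.8 -27.9] 59.8
 saddle 34 -1 21 [-24.8 -18.1 -13. ] [26.9 33.  44.5] 60.3
 saddle 34 1 24 [12.6 18.4 30.3] [28.9 37.  45. ] 59.9
 tabface Y 85 [44.3 44.7 45.4 48.5 57.8]
 head -48.416509248349406 -0.34574549577481106 -48.494904455629836 -0.5034995075846815
side0
 tab -1 22 [-31.8 -25.3 -19.8] [45.4 47.5 50.9] 78.0
 tab 1 24 [18.1 24.  31. ] [44.4 47.8 50.3] 78.4
 saddle -34 -1 14 [-22.5 -19.1 -16.1] [-39.8 -33.  -26.7] 59.5
 saddle -34 1 20 [14.9 17.9 20.8] [-39.4 -31.2 -25.2] 59.8
 saddle 34 -1 21 [-21.8 -18.9 -15.8] [27.6 33.5 44.9] 59.2
 saddle 34 1 7 [15.5 17.6 29.5] [27.8 30.7 43. ] 59.8
 tabface Y 313 [46.4 49.1 49.5 50.2 51.1]
 head -48.68815591518756 1.667351357607434 -48.77822876791099 1.1236595967653065
```

jog_arm:
  targets:
    - {"offset":[4,10,1],"dr":[0,0,0]}
    - {"offset":[4,20,1.5],"dr":[0,0,0]}
    - {"offset":[0,20,0],"dr":[0,0,0]}
    - {"offset":[0,20,0],"dr":[0,0,0]}
    - {"offset":[0,12,0],"dr":[0,0,0]}
    - {"offset":[0,8,0],"dr":[0,0,0]}
    - {"offset":[0,4,0],"dr":[0,0,0]}
    - {"offset":[0,0,0],"dr":[0,0,0]}

```text
clock: 19.7
tcp_pos: [0.5278, 0.108, 0.0556]
eef_rot: [-90.0, -0.0, -76.1]
ft_force: [0.4, 0.2, -1.3]
grip_width: 0.0297
```

```bash
python3 -c "
from h import *
p=pump(0,5)
go([p[0],p[1],.049],-76.1)
"
```

```text
t 19.7 tcp [0.5278 0.108  0.0556] rot [-90.02  -0.   -76.08] q [ 11.6  21.8 -16.5  51.8  -0.   87.6] F [ 0.42  0.25 -1.25] M [-0.07 -0.04  0.02] w 0.0297
 off mm [-0.5  6.6 -0.7]
 dr [0.0003 0.0004 0.    ]
```

jog_arm:
  targets:
    - {"offset":[0,2,-0.7],"dr":[0,0,0]}
    - {"offset":[0,1.5,0],"dr":[0,0,0]}
    - {"offset":[0,1,0],"dr":[0,0,0]}
    - {"offset":[0,1,0],"dr":[0,0,0]}
    - {"offset":[0,0,0],"dr":[0,0,0]}

```text
clock: 20.2
tcp_pos: [0.5271, 0.1078, 0.0503]
eef_rot: [-90.0, -0.0, -76.1]
ft_force: [-0.6, 0.3, -1.1]
grip_width: 0.0295
```

```bash
python3 -c "
from h import *
p=pump(0,5)
go([p[0],p[1],.049],-76.1)
"
```

```text
t 20.2 tcp [0.5271 0.1078 0.0503] rot [-9.000e+01 -1.000e-02 -7.607e+01] q [ 11.6  22.  -17.   51.   -0.   87.6] F [-0.56  0.26 -1.11] M [-0.01  0.    0.02] w 0.0295
 off mm [-0.5  1.3 -0. ]
 dr [-0.      0.0005  0.0001]
```

jog_arm:
  targets:
    - {"offset":[0,1,0],"dr":[0,0,0]}
    - {"offset":[0,0,0],"dr":[0,0,0]}

```text
clock: 20.4
tcp_pos: [0.5272, 0.1078, 0.0495]
eef_rot: [-90.0, -0.0, -76.1]
ft_force: [-1.3, -0.5, 0.4]
grip_width: 0.0294
```

jog_arm:
  targets:
    - {"offset":[0,0.5,0],"dr":[0,0,0]}
    - {"offset":[0,0,0],"dr":[0,0,0]}

```text
clock: 20.6
tcp_pos: [0.5272, 0.1078, 0.0494]
eef_rot: [-90.0, -0.0, -76.1]
ft_force: [-2.5, -0.5, 6.7]
grip_width: 0.029
```

jog_arm:
  targets:
    - {"offset":[0,0.5,0],"dr":[0,0,0]}
    - {"offset":[0,0,0],"dr":[0,0,0]}

```text
clock: 20.8
tcp_pos: [0.5273, 0.1079, 0.0493]
eef_rot: [-89.9, -0.0, -76.1]
ft_force: [-3.1, -0.7, 11.1]
grip_width: 0.0296
```

jog_arm:
  targets:
    - {"offset":[0,-0.5,-0.3],"dr":[0,0,0]}
    - {"offset":[1,0,0],"dr":[0,0,0]}
    - {"offset":[1,0,0],"dr":[0,0,0]}
    - {"offset":[1,0,0],"dr":[0,0,0]}
    - {"offset":[1,0,0],"dr":[0,0,0]}
    - {"offset":[1,0,0],"dr":[0,0,0]}
    - {"offset":[1,0,0],"dr":[0,0,0]}
    - {"offset":[0,0,0],"dr":[0,0,0]}

```text
clock: 21.6
tcp_pos: [0.5279, 0.1025, 0.0489]
eef_rot: [-90.0, 0.1, -76.0]
ft_force: [-3.5, 3.5, 4.5]
grip_width: 0.0299
```

```bash
cat >> h.py <<'E'
def pf():
    from rig import readout
    s=readout.state(); t=s["tcp_pos"][:2]-O; f=s["ft_force"]
    print("pump TCP x,y mm",np.round([t@ux*1000,t@uy*1000],2),"z",round(s["tcp_pos"][2]*1000,2),"F pump x,y,z",np.round([f[:2]@ux,f[:2]@uy,f[2]],2),round(float(s["clock"]),2))
E
python3 -c "
from h import *
pf()"
```

```text
pump TCP x,y mm [-0.48 -0.89] z 48.87 F pump x,y,z [-2.52  4.28  4.45] 21.6
```

jog_arm:
  targets:
    - {"offset":[0,-0.3,-0.1],"dr":[0,0,0]}
    - {"offset":[0.5,0,0],"dr":[0,0,0]}
    - {"offset":[0.7,0,0],"dr":[0,0,0]}
    - {"offset":[0.7,0,0],"dr":[0,0,0]}
    - {"offset":[0,0,0],"dr":[0,0,0]}

```text
clock: 22.1
tcp_pos: [0.5286, 0.0998, 0.049]
eef_rot: [-90.0, -0.0, -76.1]
ft_force: [-0.5, 1.0, -1.0]
grip_width: 0.0293
```

```bash
python3 -c "
from h import *
pf()"
```

```text
pump TCP x,y mm [-0.51 -3.67] z 48.97 F pump x,y,z [-0.28  1.05 -0.95] 22.1
```

Low friction now. Feel for the stop in small steps.

jog_arm:
  targets:
    - {"offset":[0.5,0,0],"dr":[0,0,0]}
    - {"offset":[0.5,0,0],"dr":[0,0,0]}
    - {"offset":[0,0,0],"dr":[0,0,0]}

```text
clock: 22.4
tcp_pos: [0.5288, 0.0989, 0.049]
eef_rot: [-90.0, -0.0, -76.1]
ft_force: [-1.3, 0.5, -0.6]
grip_width: 0.0297
```

jog_arm:
  targets:
    - {"offset":[0.4,0,0],"dr":[0,0,0]}
    - {"offset":[0,0,0],"dr":[0,0,0]}

```text
clock: 22.6
tcp_pos: [0.5289, 0.0986, 0.0491]
eef_rot: [-90.0, -0.0, -76.1]
ft_force: [-1.2, -0.1, -0.5]
grip_width: 0.0294
```

jog_arm:
  targets:
    - {"offset":[0.4,0,0],"dr":[0,0,0]}
    - {"offset":[0,0,0],"dr":[0,0,0]}

```text
clock: 22.8
tcp_pos: [0.5291, 0.0984, 0.0491]
eef_rot: [-90.0, 0.0, -76.1]
ft_force: [-1.6, 0.8, -0.6]
grip_width: 0.0297
```

```bash
python3 -c "
from h import *
pf()"
```

```text
pump TCP x,y mm [-0.38 -5.19] z 49.13 F pump x,y,z [-1.33  1.1  -0.64] 22.8
```

jog_arm:
  targets:
    - {"offset":[0.4,0,0],"dr":[0,0,0]}
    - {"offset":[0,0,0],"dr":[0,0,0]}

```text
clock: 23.0
tcp_pos: [0.5291, 0.0983, 0.0491]
eef_rot: [-90.0, 0.0, -76.0]
ft_force: [-2.1, 3.7, -0.2]
grip_width: 0.03
```

jog_arm:
  targets:
    - {"offset":[0.4,0,0],"dr":[0,0,0]}
    - {"offset":[0,0,0],"dr":[0,0,0]}

```text
clock: 23.2
tcp_pos: [0.5291, 0.0983, 0.0491]
eef_rot: [-90.0, 0.1, -76.0]
ft_force: [-1.5, 6.3, -1.1]
grip_width: 0.0295
```

```bash
python3 -c "
from h import *
pf()"
```

```text
pump TCP x,y mm [-0.36 -5.27] z 49.1 F pump x,y,z [ 0.05  6.52 -1.14] 23.2
```

jog_arm:
  targets:
    - {"offset":[0,0,0],"dr":[0,0,0]}
    - {"offset":[0,0,0],"dr":[0,0,0]}
    - {"offset":[0,0,0],"dr":[0,0,0]}
    - {"offset":[0,0,0],"dr":[0,0,0]}

```text
clock: 23.6
tcp_pos: [0.5291, 0.0983, 0.0491]
eef_rot: [-90.0, 0.1, -76.0]
ft_force: [-2.6, 6.2, -1.6]
grip_width: 0.0299
```

jog_arm:
  targets:
    - {"offset":[0,0.4,0],"dr":[0,0,0]}
    - {"offset":[0,0,0],"dr":[0,0,0]}
    - {"offset":[0,0,0],"dr":[0,0,0]}
    - {"offset":[0,0,0],"dr":[0,0,0]}

```text
clock: 24.0
tcp_pos: [0.5292, 0.0983, 0.0491]
eef_rot: [-90.0, 0.1, -76.0]
ft_force: [-2.5, 4.7, 3.4]
grip_width: 0.0294
```

```bash
python3 -c "
from h import *
pf();go()
from rig import optics
c=optics.capture('side');np.savez('side10.npz',**c)
im=c['image']; cv2.imwrite(f'pics/side10.png',cv2.resize(im[250:370,230:350],None,fx=5,fy=5,interpolation=cv2.INTER_CUBIC))
"
```

```text
pump TCP x,y mm [-0.3 -5.3] z 49.06 F pump x,y,z [-1.27  5.18  3.36] 24.0
t 24.0 tcp [0.5292 0.0983 0.0491] rot [-8.998e+01  7.000e-02 -7.603e+01] q [ 10.5  22.1 -17.1  50.8   0.1  86.5] F [-2.48  4.73  3.36] M [1.13 0.57 0.16] w 0.0294
```

View pics/side10.png

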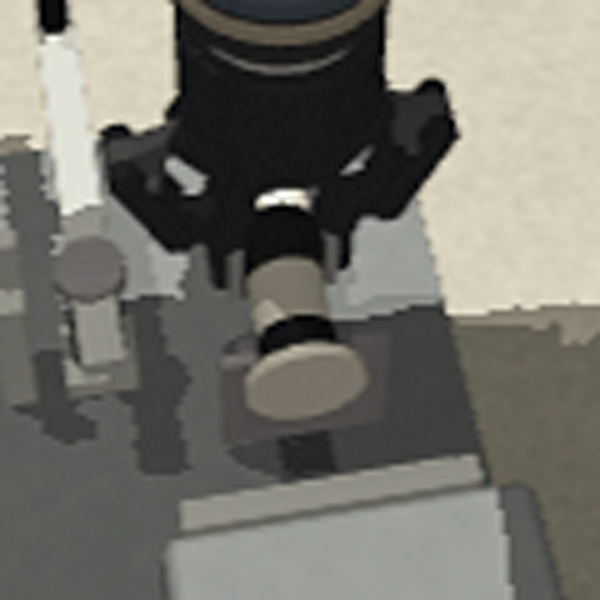

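jog_arm:
  targets:
    - {"offset":[0,0,0],"dr":[0,0,0]}
    - {"offset":[0,0,0],"dr":[0,0,0]}
    - {"offset":[0,0,0],"dr":[0,0,0]}
    - {"offset":[0,0,0],"dr":[0,0,0]}
    - {"offset":[0,-5,0],"dr":[0,0,0]}
    - {"offset":[0,-15,0],"dr":[0,0,0]}
    - {"offset":[0,-30,0],"dr":[0,0,0]}
    - {"offset":[0,-40,0],"dr":[0,0,0]}
    - {"offset":[0,-30,0],"dr":[0,0,0]}
    - {"offset":[0,-15,0],"dr":[0,0,0]}
    - {"offset":[0,0,0],"dr":[0,0,0]}
  grip: 62

```text
clock: 25.15
tcp_pos: [0.5306, 0.0977, 0.1863]
eef_rot: [-89.7, -0.0, -76.1]
ft_force: [0.5, 0.7, -0.9]
grip_width: 0.0531
```

```bash
python3 -c "
from h import *
go([.6307,.0028,.175],14)
from rig import optics
for n in('side',):
    c=optics.capture(n);P=cloud(c)
    for nm,Q in(('held',cloud(np.load('side10.npz'))),('now',P)):
        q=Q[318:336,280:304].reshape(-1,3); r=q[:,:2]-O; X=r@ux*1000;Y=r@uy*1000;Z=q[:,2]*1000
        m=(Y>45)&(Y<65)&(Z>40)&(Z<92); print(nm,m.sum(),np.median(Y[m]),np.percentile(X[m],[2,98]),np.percentile(Z[m],[2,98]))
        r=Q.reshape(-1,3); X=(r[:,:2]-O)@ux*1000;Y=(r[:,:2]-O)@uy*1000;Z=r[:,2]*1000
        for yy in(-55,-40,-20,0,20,40):
            m=(abs(Y-yy)<6)&(abs(X)<20)&(Z>68)&(Z<84)
            if m.sum()>5: print('  ',yy,m.sum(),Z[m].max().round(1),X[m][Z[m]>Z[m].max()-1.5].mean().round(1))
    im=c['image']; cv2.imwrite(f'pics/side11.png',cv2.resize(im[250:370,230:350],None,fx=5,fy=5,interpolation=cv2.INTER_CUBIC))
"
```

```text
t 25.15 tcp [0.5306 0.0977 0.1863] rot [-8.974e+01 -3.000e-02 -7.607e+01] q [10.4 15.9 -4.3 69.5 -0.  86.5] F [ 0.48  0.71 -0.86] M [-0.   -0.02  0.  ] w 0.0531
 off mm [116.2  11.7  74.3]
 dr [-0.0032 -1.572   0.004 ]
held 310 54.426796821820716 [-25.76813942  19.14636356] [42.49345223 86.27777272]
   -20 41 79.5 0.6
   0 95 83.4 -16.0
   20 76 80.5 1.1
   40 80 81.6 -1.4
now 309 54.528780476606016 [-25.55937139  19.07181514] [42.32613842 87.01946976]
   -55 64 80.3 -2.7
   -40 68 80.0 -1.0
   -20 69 79.7 -0.4
   0 80 80.9 1.2
   20 82 79.8 -0.7
   40 81 80.5 5.0
```

View pics/side11.png

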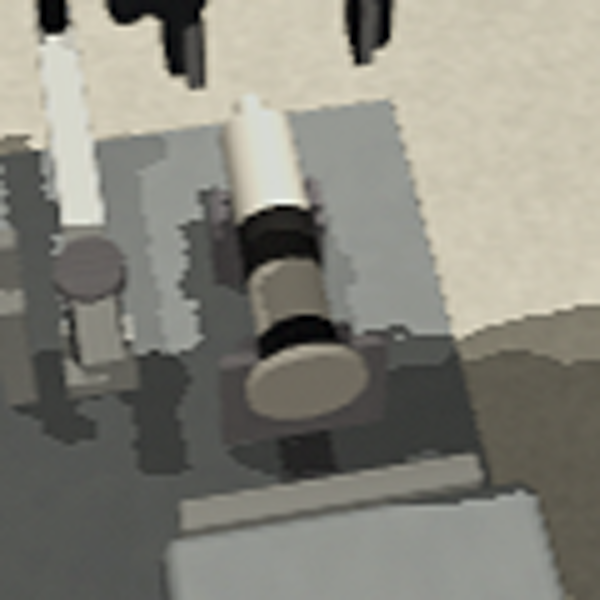

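jog_arm:
  targets:
    - {"offset":[12,0,8],"dr":[0,0,0]}
    - {"offset":[26,2,16.5],"dr":[0,0,0]}
    - {"offset":[30,3,19],"dr":[0,0,0]}
    - {"offset":[26,3,16.5],"dr":[0,0,0]}
    - {"offset":[16,2,10],"dr":[0,0,0]}
    - {"offset":[6,1,4],"dr":[0,-0.132,0]}
    - {"offset":[0,0,0],"dr":[0,-0.144,0]}
    - {"offset":[0,0,0],"dr":[0,-0.144,0]}
    - {"offset":[0,0,0],"dr":[0,-0.144,0]}
    - {"offset":[0,0,0],"dr":[0,-0.144,0]}
    - {"offset":[0,0,0],"dr":[0,-0.144,0]}
    - {"offset":[0,0,0],"dr":[0,-0.144,0]}
    - {"offset":[0,0,0],"dr":[0,-0.144,0]}
    - {"offset":[0,0,0],"dr":[0,-0.144,0]}
    - {"offset":[0,0,0],"dr":[0,-0.144,0]}
    - {"offset":[0,0,0],"dr":[0,-0.144,0]}
    - {"offset":[0,0,0],"dr":[0,0,0]}

```text
clock: 26.9
tcp_pos: [0.6288, 0.002, 0.1709]
eef_rot: [-90.0, 0.1, 14.1]
ft_force: [-0.4, -0.0, 0.5]
grip_width: 0.0528
```

```bash
python3 -c "
from h import *
go([.6307,.0028,.099],14)
"
```

```text
t 26.9 tcp [0.6288 0.002  0.1709] rot [-89.98   0.14  14.11] q [  0.2  25.3   7.7  72.5  -0.  -13.9] F [-0.39 -0.04  0.52] M [ 0.04 -0.01  0.  ] w 0.0528
 off mm [ 2.2 71.9  0.3]
 dr [-0.0003  0.0019 -0.0024]
```

jog_arm:
  targets:
    - {"offset":[2,10,0.3],"dr":[0,0,0]}
    - {"offset":[0,20,0],"dr":[0,0,0]}
    - {"offset":[0,20,0],"dr":[0,0,0]}
    - {"offset":[0,14,0],"dr":[0,0,0]}
    - {"offset":[0,7,0],"dr":[0,0,0]}
    - {"offset":[0,0,0],"dr":[0,0,0]}

```text
clock: 27.5
tcp_pos: [0.6301, 0.0034, 0.1]
eef_rot: [-90.0, 0.1, 13.9]
ft_force: [0.6, 0.1, -0.2]
grip_width: 0.0527
```

jog_arm:
  targets:
    - {"offset":[0,0,0],"dr":[0,0,0]}
    - {"offset":[0,0,0],"dr":[0,0,0]}
    - {"offset":[0,0,0],"dr":[0,0,0]}
    - {"offset":[0,0,0],"dr":[0,0,0]}
    - {"offset":[0,0,0],"dr":[0,0,0]}
    - {"offset":[0,0,0],"dr":[0,0,0]}
    - {"offset":[0,0,0],"dr":[0,0,0]}
  grip: 0
  force: 90

```text
clock: 28.2
tcp_pos: [0.6319, 0.0025, 0.1029]
eef_rot: [-90.1, -0.1, 13.9]
ft_force: [1.6, -5.0, 2.2]
grip_width: 0.0176
```

```bash
python3 -c "
from h import *
go(); barz(np.radians(90))
"
```

```text
t 28.2 tcp [0.6319 0.0025 0.1029] rot [-90.15  -0.11  13.94] q [  0.3  27.6   1.1  63.4  -0.1 -13.7] F [ 1.63 -4.99  2.19] M [-1.05 -0.24  0.03] w 0.0176
side [(-25, 40, np.float64(80.5)), (25, 36, np.float64(80.9)), (45, 34, np.float64(80.3)), (65, 31, np.float64(80.4)), (85, 31, np.float64(79.9))]
  bar lateral mid [ 0.2 -0.7 -0.5 -0.1]
```

jog_arm:
  targets:
    - {"offset":[0,-2,0],"dr":[0,0,0]}
    - {"offset":[0,-2,0],"dr":[0,0,0]}
    - {"offset":[0,-2,0],"dr":[0,0,0]}
    - {"offset":[0,-2,0],"dr":[0,0,0]}
    - {"offset":[0,-2,0],"dr":[0,0,0]}
    - {"offset":[0,-2,0],"dr":[0,0,0]}
    - {"offset":[0,-2,0],"dr":[0,0,0]}
    - {"offset":[0,-2,0],"dr":[0,0,0]}
    - {"offset":[0,-2,0],"dr":[0,0,0]}
    - {"offset":[0,-2,0],"dr":[0,0,0]}
    - {"offset":[0,-2,0],"dr":[0,0,0]}
    - {"offset":[0,-2,0],"dr":[0,0,0]}
    - {"offset":[0,-2,0],"dr":[0,0,0]}
    - {"offset":[0,-2,0],"dr":[0,0,0]}
    - {"offset":[0,0,0],"dr":[0,0,0]}

```text
clock: 29.75
tcp_pos: [0.6308, 0.0037, 0.1299]
eef_rot: [-90.0, 0.0, 14.0]
ft_force: [0.2, -1.1, -9.6]
grip_width: 0.0179
```

```bash
python3 -c "
from h import *
go(); barz(np.radians(90))
"
```

```text
t 29.75 tcp [0.6308 0.0037 0.1299] rot [-8.999e+01  1.000e-02  1.401e+01] q [  0.3  26.6   3.7  67.1   0.  -13.7] F [ 0.22 -1.1  -9.55] M [-0.57 -0.16 -0.03] w 0.0179
side [(-25, 40, np.float64(103.4)), (25, 38, np.float64(103.2)), (45, 35, np.float64(103.5)), (65, 31, np.float64(102.7)), (85, 31, np.float64(103.1))]
  bar lateral mid [-0.7 -0.8 -0.8 -0.8]
```

jog_arm:
  targets:
    - {"offset":[0,-2,0],"dr":[0,0,0]}
    - {"offset":[0,-1,0],"dr":[0,0,0]}
    - {"offset":[-5.4,0,0.1],"dr":[0,0.0436,0]}
    - {"offset":[-10.7,0,0.5],"dr":[0,0.0873,0]}
    - {"offset":[-10.7,0,0.5],"dr":[0,0.0873,0]}
    - {"offset":[-10.7,0,0.5],"dr":[0,0.0873,0]}
    - {"offset":[-10.7,0,0.5],"dr":[0,0.0873,0]}
    - {"offset":[-10.7,0,0.5],"dr":[0,0.0873,0]}
    - {"offset":[-10.7,0,0.5],"dr":[0,0.0873,0]}
    - {"offset":[-10.7,0,0.5],"dr":[0,0.0873,0]}
    - {"offset":[-5.4,0,0.1],"dr":[0,0.0436,0]}
    - {"offset":[0,0,0],"dr":[0,0,0]}

```text
clock: 31.0
tcp_pos: [0.5467, 0.0125, 0.133]
eef_rot: [-90.0, -0.0, -26.0]
ft_force: [0.3, -2.1, -10.4]
grip_width: 0.0179
```

```bash
cat >> h.py <<'E'
def arc(th):
    "th rad swing: TCP error to the ideal arc"
    from rig import readout
    s=readout.state(); k=pump(75,0)-123e-3*(ux*np.cos(th)+uy*np.sin(th))
    go([k[0],k[1],s["tcp_pos"][2]],13.9-90+np.degrees(th)); t=s["tcp_pos"][:2]-pump(75,0); print(' R',np.linalg.norm(t)*1000,'swing deg',np.degrees(np.arctan2(t@uy,t@ux))%360-180)
E
python3 -c "
from h import *
arc(np.radians(50)); barz(np.radians(50))
"
```

```text
t 31.0 tcp [0.5467 0.0125 0.133 ] rot [-9.002e+01 -1.000e-02 -2.604e+01] q [ 1.3 18.6 -8.5 62.8 -0.  27.4] F [  0.26  -2.06 -10.37] M [-0.99  0.19 -0.23] w 0.0179
 off mm [ 0.8  0.  -1.3]
 dr [0.0004 0.001  0.0002]
 R 121.74995496004911 swing deg 49.63302210387931
side [(-25, 41, np.float64(105.8)), (25, 37, np.float64(106.0)), (45, 38, np.float64(105.6)), (65, 33, np.float64(106.0)), (85, 31, np.float64(106.3))]
  bar lateral mid [-2.7 -3.7 -3.7 -4.2]
```

jog_arm:
  targets:
    - {"offset":[-5.4,0,0],"dr":[0,0.0436,0]}
    - {"offset":[-10.7,0,0.4],"dr":[0,0.0873,0]}
    - {"offset":[-10.7,0,0.4],"dr":[0,0.0873,0]}
    - {"offset":[-10.7,0,0.4],"dr":[0,0.0873,0]}
    - {"offset":[-10.7,0,0.4],"dr":[0,0.0873,0]}
    - {"offset":[-10.7,0,0.4],"dr":[0,0.0873,0]}
    - {"offset":[-10.7,0,0.4],"dr":[0,0.0873,0]}
    - {"offset":[-10.7,0,0.4],"dr":[0,0.0873,0]}
    - {"offset":[-10.7,0,0.4],"dr":[0,0.0873,0]}
    - {"offset":[-5.4,0,0.1],"dr":[0,0.0436,0]}
    - {"offset":[0,0,0],"dr":[0,0,0]}

```text
clock: 32.15
tcp_pos: [0.485, 0.083, 0.1329]
eef_rot: [-90.0, -0.0, -71.0]
ft_force: [1.7, -2.2, -10.5]
grip_width: 0.0175
```

```bash
python3 -c "
from h import *
arc(0); barz(np.radians(5)); pf()
"
```

```text
t 32.15 tcp [0.485  0.083  0.1329] rot [-89.96  -0.   -70.95] q [  9.7  13.6 -15.9  60.5   0.   80.7] F [  1.66  -2.23 -10.52] M [-0.53 -0.15 -0.31] w 0.0175
 off mm [-9.6 -0.  -0.2]
 dr [-0.0006  0.0898  0.    ]
 R 122.28282242341089 swing deg 4.483376517334392
side [(-25, 38, np.float64(106.7)), (25, 41, np.float64(106.3)), (45, 37, np.float64(106.0)), (65, 61, np.float64(104.8)), (85, 58, np.float64(104.9))]
  bar lateral mid [-3.9 -4.1 -5.5 -4.2]
pump TCP x,y mm [-46.89  -9.85] z 132.9 F pump x,y,z [  1.42  -1.61 -11.16] 32.2
```

jog_arm:
  targets:
    - {"offset":[-3,0,0],"dr":[0,0.028,0]}
    - {"offset":[-3,0,0],"dr":[0,0.03,0]}
    - {"offset":[-2,0,0],"dr":[0,0.02,0]}
    - {"offset":[-1.2,0,0],"dr":[0,0.01,0]}
    - {"offset":[0,0,0],"dr":[0,0,0]}

```text
clock: 32.7
tcp_pos: [0.4823, 0.0914, 0.1328]
eef_rot: [-90.0, 0.0, -76.0]
ft_force: [3.8, -0.2, -10.4]
grip_width: 0.0175
```

```bash
python3 -c "
from h import *
arc(0); pf()
"
```

```text
t 32.7 tcp [0.4823 0.0914 0.1328] rot [-89.96   0.   -76.01] q [ 10.7  13.5 -16.   60.5   0.   86.7] F [  3.79  -0.18 -10.35] M [-0.07 -0.46 -0.13] w 0.0175
 off mm [-0.7 -0.  -0.6]
 dr [-0.0007  0.0016 -0.    ]
 R 122.43709974531784 swing deg 0.3346022790256029
pump TCP x,y mm [-47.44  -0.72] z 132.83 F pump x,y,z [  3.63  -1.08 -10.35] 32.7
```

jog_arm:
  targets:
    - {"offset":[-0.6,0,0],"dr":[0,0,0]}
    - {"offset":[0,0,0],"dr":[0,0,0]}

```text
clock: 32.9
tcp_pos: [0.4821, 0.0918, 0.1328]
eef_rot: [-90.0, -0.0, -76.0]
ft_force: [5.0, -0.3, -10.4]
grip_width: 0.0178
```

jog_arm:
  targets:
    - {"offset":[-0.5,0,0],"dr":[0,0,0]}
    - {"offset":[0,0,0],"dr":[0,0,0]}

```text
clock: 33.1
tcp_pos: [0.482, 0.0922, 0.1328]
eef_rot: [-90.0, -0.0, -76.1]
ft_force: [5.5, -1.5, -9.2]
grip_width: 0.0176
```

```bash
python3 -c "
from h import *
pf(); barz(0)
"
```

```text
pump TCP x,y mm [-47.53   0.09] z 132.85 F pump x,y,z [ 5.03 -2.77 -9.22] 33.1
side [(-25, 36, np.float64(107.0)), (25, 40, np.float64(106.6)), (45, 37, np.float64(106.4)), (65, 64, np.float64(105.4)), (85, 60, np.float64(105.8))]
  bar lateral mid [-3.5 -3.4 -3.8 -3.1]
```

jog_arm:
  targets:
    - {"offset":[0,1,0],"dr":[0,0,0]}
    - {"offset":[0,2,0],"dr":[0,0,0]}
    - {"offset":[0,2,0],"dr":[0,0,0]}
    - {"offset":[0,2,0],"dr":[0,0,0]}
    - {"offset":[0,2,0],"dr":[0,0,0]}
    - {"offset":[0,2,0],"dr":[0,0,0]}
    - {"offset":[0,2,0],"dr":[0,0,0]}
    - {"offset":[0,2,0],"dr":[0,0,0]}
    - {"offset":[0,1,0],"dr":[0,0,0]}
    - {"offset":[0,0,0],"dr":[0,0,0]}

```text
clock: 34.15
tcp_pos: [0.4817, 0.0923, 0.1166]
eef_rot: [-90.0, -0.0, -76.1]
ft_force: [4.3, -1.9, -8.6]
grip_width: 0.0175
```

```bash
python3 -c "
from h import *
pf(); barz(0)
"
```

```text
pump TCP x,y mm [-47.86   0.34] z 116.57 F pump x,y,z [ 3.68 -2.91 -8.6 ] 34.15
side [(-25, 40, np.float64(91.4)), (25, 38, np.float64(91.5)), (45, 38, np.float64(91.7)), (65, 40, np.float64(91.3)), (85, 36, np.float64(91.4))]
  bar lateral mid [-3.5 -4.3 -4.5 -3.8]
```

jog_arm:
  targets:
    - {"offset":[0,1,0],"dr":[0,0,0]}
    - {"offset":[0,1,0],"dr":[0,0,0]}
    - {"offset":[0,1,0],"dr":[0,0,0]}
    - {"offset":[0,0.5,0],"dr":[0,0,0]}
    - {"offset":[0,0,0],"dr":[0,0,0]}

```text
clock: 34.7
tcp_pos: [0.4816, 0.0923, 0.1131]
eef_rot: [-90.0, -0.0, -76.1]
ft_force: [4.6, -0.8, -7.7]
grip_width: 0.0178
```

jog_arm:
  targets:
    - {"offset":[0,0.5,0],"dr":[0,0,0]}
    - {"offset":[0,0,0],"dr":[0,0,0]}

```text
clock: 34.9
tcp_pos: [0.4816, 0.0924, 0.1127]
eef_rot: [-90.0, -0.0, -76.1]
ft_force: [4.2, -2.3, -7.4]
grip_width: 0.0178
```

jog_arm:
  targets:
    - {"offset":[0,0.5,0],"dr":[0,0,0]}
    - {"offset":[0,0,0],"dr":[0,0,0]}

```text
clock: 35.1
tcp_pos: [0.4815, 0.0923, 0.1123]
eef_rot: [-90.0, -0.0, -76.1]
ft_force: [2.6, -2.4, -4.4]
grip_width: 0.0175
```

```bash
python3 -c "
from h import *
pf(); barz(0)
"
```

```text
pump TCP x,y mm [-48.06   0.4 ] z 112.34 F pump x,y,z [ 1.95 -2.98 -4.38] 35.1
side [(-25, 37, np.float64(87.6)), (25, 39, np.float64(87.6)), (45, 41, np.float64(87.7)), (65, 41, np.float64(87.7)), (85, 33, np.float64(87.5))]
  bar lateral mid [-2.9 -3.4 -3.6 -3.8]
```

Contact has begun (Fz falling). A little further to take the load off, then release.

jog_arm:
  targets:
    - {"offset":[0,0.4,0],"dr":[0,0,0]}
    - {"offset":[0,0,0],"dr":[0,0,0]}

```text
clock: 35.35
tcp_pos: [0.4814, 0.0923, 0.1121]
eef_rot: [-90.0, -0.0, -76.1]
ft_force: [0.3, -3.3, 0.5]
grip_width: 0.0182
```

jog_arm:
  targets:
    - {"offset":[0,0.3,0],"dr":[0,0,0]}
    - {"offset":[0,0,0],"dr":[0,0,0]}

```text
clock: 35.55
tcp_pos: [0.4813, 0.0923, 0.1119]
eef_rot: [-90.0, -0.0, -76.1]
ft_force: [-1.2, -4.0, 4.8]
grip_width: 0.018
```

```bash
python3 -c "
from h import *
pf(); barz(0)
"
```

```text
pump TCP x,y mm [-48.21   0.4 ] z 111.86 F pump x,y,z [-2.12 -3.64  4.78] 35.55
side [(-25, 39, np.float64(87.6)), (25, 41, np.float64(88.1)), (45, 37, np.float64(88.0)), (65, 36, np.float64(87.4)), (85, 37, np.float64(87.7))]
  bar lateral mid [-2.8 -3.9 -2.9 -3.7]
```

jog_arm:
  targets:
    - {"offset":[0.2,-0.3,0],"dr":[0,0,0]}
    - {"offset":[0,0,0],"dr":[0,0,0]}

```text
clock: 35.8
tcp_pos: [0.4814, 0.0922, 0.1119]
eef_rot: [-90.0, 0.0, -76.1]
ft_force: [-2.0, -1.6, 4.6]
grip_width: 0.0175
```

jog_arm:
  targets:
    - {"offset":[0,0,0],"dr":[0,0,0]}
    - {"offset":[0,0,0],"dr":[0,0,0]}
    - {"offset":[0,0,0],"dr":[0,0,0]}
    - {"offset":[0,0,0],"dr":[0,0,0]}
    - {"offset":[0,-5,0],"dr":[0,0,0]}
    - {"offset":[0,-15,0],"dr":[0,0,0]}
    - {"offset":[0,-30,0],"dr":[0,0,0]}
    - {"offset":[0,-40,0],"dr":[0,0,0]}
    - {"offset":[0,-30,0],"dr":[0,0,0]}
    - {"offset":[0,-10,0],"dr":[0,0,0]}
    - {"offset":[0,0,0],"dr":[0,0,0]}
    - {"offset":[0,0,0],"dr":[0,0,0]}
  grip: 60

```text
clock: 37.0
tcp_pos: [0.4812, 0.0921, 0.2409]
eef_rot: [-90.1, 0.0, -76.1]
ft_force: [-0.2, -0.1, 0.3]
grip_width: 0.0513
```

```bash
python3 -c "
from h import *
pf(); barz(0)
from rig import optics
c=optics.capture('side');Q=cloud(c)
q=Q[318:336,280:304].reshape(-1,3); r=q[:,:2]-O; Y=r@uy*1000;Z=q[:,2]*1000
m=(Y>45)&(Y<65)&(Z>40)&(Z<92); print(m.sum(),np.median(Y[m]))
r=Q.reshape(-1,3); X=(r[:,:2]-O)@ux*1000;Y=(r[:,:2]-O)@uy*1000;Z=r[:,2]*1000
for yy in(-55,-40,-20,20,40):
    m=(abs(Y-yy)<6)&(abs(X)<20)&(Z>68)&(Z<84)
    if m.sum()>5: print('  ',yy,m.sum(),Z[m].max().round(1),X[m][Z[m]>Z[m].max()-1.5].mean().round(1))
im=c['image']; cv2.imwrite(f'pics/side12.png',cv2.resize(im[240:370,215:350],None,fx=4.5,fy=4.5,interpolation=cv2.INTER_CUBIC))
"
```

```text
pump TCP x,y mm [-48.35   0.26] z 240.89 F pump x,y,z [-0.22 -0.1   0.28] 37.0
side [(-25, 35, np.float64(87.5)), (25, 40, np.float64(87.1)), (45, 38, np.float64(87.0)), (65, 37, np.float64(87.2)), (85, 33, np.float64(87.2))]
  bar lateral mid [-2.7 -2.8 -2.7 -3.5]
309 54.47569549491289
   -55 69 81.6 0.8
   -40 66 79.8 0.2
   -20 65 81.4 0.3
   20 75 80.6 0.9
   40 82 80.5 0.5
```

View pics/side12.png

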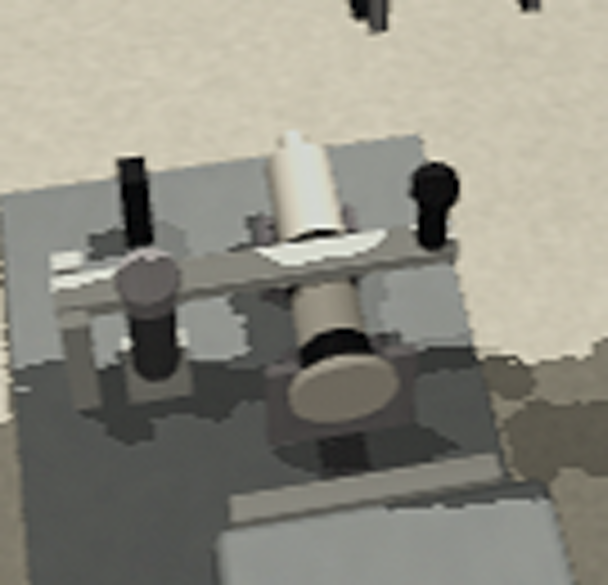

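```bash
python3 -c "
from rig import bot
print(bot.hand_in())"
```

```text
the job is handed in; nothing more can be done
None
```

The thick barrel is loaded and clamped, and the job was handed in at about 37 s of the 72 s allowed. No verdict is reported, so the results below are from my own checks.

1. **Bar aside:** I lifted the bar by its knob to about 25 mm, turned it to about 90° and lowered it fully there.
2. **Barrel seated:** I laid the barrel in the cradle and slid it in until it met the stop, with the barrel at y ≈ -5.3 mm. I held it there with about 6 N for over 0.4 s, measured at the wrist.
3. **Bar closed:** I turned the bar back to its hard stop and lowered it held, in steps of 2 mm or less, until it rested on the barrel. Then I released it and backed off.

**Last checks with the gripper clear:**
- The bar is at a lift of about 7.1 mm, inside the expected 6 to 8 mm. Its side position matches the closed position to within about 1 mm.
- The flange reads within 0.1 mm of where it was while held against the stop.
- The barrel's top line is level and within about 1 mm of the cradle's centre.
- The wrist force is close to zero.

**Not as planned or not directly checked:**
- The fingers held the knob by its head, not its stem, and slipped about 4 mm at the first lift. After that the grip held.
- Just before release I was pressing the bar down with an extra 5 N or so, which I estimate at about 12 N on the barrel against the 20 N limit.
- I could not read the sensing pin or the clamp force directly. I inferred both from the flange position, the wrist force and the bar height.
- I never touched or went near the slim barrel, but I did not re-measure its position at the end.

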